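# Clamp an opened camera in a push-rod work holder

### The job

Clamp the opened camera in the work holder so its lens can be worked on: slide the push rod by its knob until the camera is held snugly between the spring pad and the anvil, with the pad's spring squeezed but well short of bottoming, so as not to crack the housing. Then flip the cam lever over centre, without forcing it, until it lies flat and locks the rod, and let go. Leave the other things on the bench where they are.

Things in the scene. Friction and masses are not known exactly. Their poses are not given: they have to be found in the camera images.
- holder: push-rod work holder, screwed to the bench: grey base plate 110 x 270 mm, its top 14 mm above the bench. Origin on the bench under the rod's axis; y runs along the rod towards the anvil post, x across, z up. Rod axis at x = 0, 45 mm above the bench. The split clamp head with the cam lever on top stands at y = -105 to -65 mm (60 mm wide in x, top 68 mm above the bench)
- anvil_post (a point): centre of the face, towards the camera, of the anvil post at the holder's +y end, 45 mm above the bench. A round steel anvil (30 mm across) sticks out of it towards the camera: a screw set differently each time, its face 12 to 24 mm from this point, not reported. It does not give; the camera is to be pushed against it
- push_rod: steel rod, 16 mm thick, sliding through the clamp head along the holder's y; 105 mm of travel towards the anvil. Lever open: about 6 to 7 N moves it and it stays where left; lever shut: locked by friction. At its inner end is a spring pad. Origin moves with the rod: on its axis, 270 mm ahead (+y) of the knob's centre
- pad_face (a point): centre of the rubber face of the pad on the rod's inner end, 30 mm across, when its spring is relaxed (225 mm ahead of the knob's centre; the point moves with the rod, not with the spring). The spring gives 3 N per mm and bottoms after 6 mm
- knob (a point): centre of the black ball knob, 32 mm across, on the rod's outer (-y) end, 45 mm above the bench; room for fingers on both sides and above. At least 45 mm stay free between the ball and the clamp head
- cam_lever (a joint): cam lever angle: 0 = open, upright, leaning 19 degrees back towards the holder's -x; 1.9 rad = shut, flat over the clamp head, pointing to +x, a hard stop. Easy at first, stiff from about 0.4 to 1.55 rad (up to about 0.95 N m: 15 N at 65 mm from the pin), over centre at 1.6, then it snaps flat by itself; let go earlier it springs back
- lever_pin (a point): the lever's pivot pin, 82 mm above the bench, at x = -20, y = -85 mm of the holder; pin parallel to the rod, axes as the holder's
- lever_end (a point): middle of the lever's bar, 75 mm from the pin. The bar runs from 32 to 84 mm from the pin, 18 mm wide along the rod, 9 mm thick; beyond it is a short lip. Its outer face, the one to push (the back when open, the top when shut), lies 7.5 mm off the line through the pin. Over 60 N on it, a pinch included, is forcing it
- camera: white plastic box camera, cover off, standing lens up on the base plate, loose between pad and anvil: body 70 mm along the rod, 60 mm across, 50 mm high, the black lens on top 42 mm across and 30 mm high; about 0.3 kg. Origin at the centre of its underside. Its thin housing stands about 15 N of squeeze, no more
- camera_mid (a point): centre of the camera's body, 25 mm above its underside
- screwdriver: black-handled screwdriver 170 mm long lying on the bench on the holder's near side; bystander
- cover: the camera's white cover, an open tray 68 x 78 x 24 mm, on the bench behind the holder; bystander
- screw_dish: steel screw dish 76 mm across, 22 mm high, on the bench behind the clamp head; bystander
- power_brick: black power brick 52 x 112 x 32 mm on the near side of the knob; bystander
- tape: roll of yellow tape, 100 mm across, 48 mm high; bystander
- spray_can: white spray can, 62 mm across, 170 mm high; bystander
- dome_camera: white dome camera, 104 mm across, 84 mm high; bystander
There are look-alikes about, which are no part of the job. What is shaped like the camera but green or pink is not meant.

How it is judged (in metres and radians):
On the way, in this order (a step that is already met when the one before it is completed fails the run):
1. with the lever still open, the camera is nipped between pad and anvil: the pad bears on it with more than 3.5 N (contact force between push_rod and camera above 3.5 N and linear speed of camera below 0.003 m/s and value of joint cam_lever below 0.8 rad), for 0.2 s.
2. the lever is flipped over centre and lies flat (value of joint cam_lever above 1.82 rad), for 0.2 s.
At the end, for the whole second after the job is handed in: The lever lies flat (within 0.08 rad of shut), the camera stands upright (within 0.06 rad) and still on the plate, and the pad of the locked rod bears on it with 3.5 to 15 N (value of joint cam_lever above 1.82 rad and contact force between push_rod and camera between 3.5 and 15 N and angle between camera's own z axis and vertical below 0.06 rad and linear speed of camera below 0.005 m/s); the robot touches nothing.
It fails at once if the pad squeezes the camera with more than 15 N (contact force between push_rod and camera above 15 N).
It fails at once if the lever is forced: more than 60 N between fingers and lever (contact force between the fingers and cam_lever_c1 above 60 N).
It fails at once if the camera is tipped by more than 0.2 rad (angle between camera's own z axis and vertical above 0.2 rad).
It fails at once if a bystander is pushed more than 25 mm (distance of any of screwdriver, cover, screw_dish, power_brick, tape, spray_can, dome_camera from where it was at the start of the episode above 0.025 m).
It also fails if it takes over 72 s, if anything falls off the work surface, if the arm or the gripper's body presses on something with over 40 N, if the wrist force passes 120 N, or if a joint passes its speed limit or range.

### The arm

A 7-joint arm with a two-finger parallel gripper is mounted at the origin on the work surface. World frame = base frame: x ahead of the robot, y to its left, z up, the work surface at z = 0. Lengths are in mm, angles in degrees, forces in N, time in s.
With the tool pointing down it reaches from about 400 to 750 mm from the base axis. Payload 19.5 kg.
Tool frame: the origin (TCP) lies at the very end of the fingers, on their centre line; the grasp point (between the pads) lies 19 mm behind it; z points along the fingers, y is the direction in which the jaws open and shut (so a half turn about z gives the same grasp; the last joint's range is limited). The gripper opens to 85 mm and grips with 20 to 120 N. Pads are 22 mm wide; open, the fingers measure 114 mm over their backs; the gripper's body (76 mm by 85 mm) begins 54 mm behind the grasp point. The pads swing forward as they close: fully open they stand 13 mm farther back than shut.
Start: joints at [66.308, 40.479, -1.581, 85.061, 1.261, 54.483, -4.326], TCP at [208.885, -535.688, 231.268] pointing down, gripper open.
Joint ranges: [-155.06, 155.06], [-18.47, 123.98], [-90, 86.84], [0, 140.48], [-83.41, 263.41], [0, 116], [-161.91, 161.91]. Speed limits (degrees/s): [108.29, 108.29, 147.25, 147.25, 172.46, 172.46, 172.46].

### API

Orientations are given as a 3x3 rotation matrix whose columns are the frame's x, y, z axes.
In Python, from cell import sensors, optics, order gives the robot as it stands.
- The arm moves only by the tool send_rows, never from a script. Its argument "targets" is a list of rows, each an object of numbers: "dx", "dy", "dz": the shift along the tool's x, y, z in cm; "wx", "wy", "wz": the turn, a rotation vector about the tool's x, y, z in rad. A call has 1 to 12 rows; each row shifts and turns the pose as measured when the row begins, along the tool's axes as they then stand; what a row does not reach is not made up. A row lasts 1/10 s, in which the tool goes at most 50 mm and 8.59 degrees, less where a joint would pass 70% of its speed; a pose out of reach is approached as far as the arm can. A call with a gripper value outside its range is refused whole. "grip" is the finger opening in cm, from 0 to 8.54, set as the call begins (left out, the last holds). The fingers move at their own pace and stop on an object; "squeeze" is the grip in N (left out, the last holds). Time passes only in rows, so rows that do not move let the fingers close. It gives the time, the measured TCP pose, the force and the opening at its end, in the units of the state.
- sensors.get_state(): the state, without advancing time (a new reading comes with each control period).
- optics.grab_frame(name): name is "side" or "top" or "wrist"; returns a dict with "img" (400x640x3 uint8, red, green, blue), "vfov" (degrees; the focal length in pixels is half the picture's height over the tangent of half this angle, whatever the lens; pixels are square), "cx", "cy" (the principal point, pixels), "position" and "attitude" of the camera in the world. Camera axes: x right, y down, z forward; pixel columns grow to the right and rows downward; lengths in mm; the calibration is good to about 2 mm. The wrist camera is an equidistant fisheye: a pixel r from the principal point sees the ray r / f radians off the axis. A picture is of the moment at which its call begins. There is no depth.
- order.finish_job(): hands the job in, once; it reports no verdict.
The state is a dict: "time_s": time; "joints": joint angles; "qd": joint speeds; "joint_torque": joint torques, N m; "ee_pos": TCP position; "tcp_rot": TCP orientation; "contact_force": force on the tool from outside, world axes, zero at the start; "wrist_torque": the same for the moment, N m; "finger_gap": opening from 0.0 (shut) to 1.0 (fully open).
Only numpy, scipy, OpenCV 4.12 (cv2) and the standard library are available. Lean on these libraries where they do the work, as an engineer would, in place of code of your own. Each camera call takes 0.05 s, during which the arm holds its last target.

## Working session

There is one attempt and no reset: what is moved stays moved. The work goes in short steps, Python scripts to look and compute and a tool call to move; the robot and the scene stay as the last step left them, time stands still between calls to the robot, and variables do not carry over. Pictures are saved under pics/ and viewed, and the job is handed in when it is done.

Besides the shell and the picture viewer there is one more tool, called after ">>>" as name(argument=value, ...) on one line, values as JSON. send_rows: Moves the arm, as the interface text tells. Its arguments: {"type":"object","properties":{"targets":{"type":"array","items":{"type":"object","properties":{"dx":{"type":"number"},"dy":{"type":"number"},"dz":{"type":"number"},"wx":{"type":"number"},"wy":{"type":"number"},"wz":{"type":"number"}}}},"grip":{"type":"number"},"squeeze":{"type":"number"}},"required":["targets"]}

```bash
mkdir -p pics; ls; cat > h.py <<'E'
import numpy as np, cv2
from cell import sensors, optics, order
def grab(n,fn=None):
    f=optics.grab_frame(n)
    if fn: cv2.imwrite('pics/'+fn,f['img'][:,:,::-1])
    return f
def foc(f): return 200/np.tan(np.radians(f['vfov'])/2)
def ray(f,u,v,fish=False):
    F=foc(f); d=np.array([u-f['cx'],v-f['cy']])
    if fish:
        r=np.hypot(*d); th=r/F; d3=np.array([*(d/max(r,1e-9)*np.sin(th)),np.cos(th)])
    else: d3=np.array([d[0]/F,d[1]/F,1])
    d3=np.array(f['attitude'])@d3; return np.array(f['position']),d3/np.linalg.norm(d3)
def onplane(f,u,v,z,fish=False):
    p,d=ray(f,u,v,fish); return p+d*(z-p[2])/d[2]
def proj(f,P,fish=False):
    q=np.array(f['attitude']).T@(np.array(P)-np.array(f['position'])); F=foc(f)
    if fish:
        r=np.hypot(q[0],q[1]); th=np.arctan2(r,q[2]); return np.array([f['cx']+F*th*q[0]/r,f['cy']+F*th*q[1]/r])
    return np.array([f['cx']+F*q[0]/q[2],f['cy']+F*q[1]/q[2]])
E
python3 - <<'E'
from h import *
np.set_printoptions(precision=3,suppress=True)
for n in('side','top','wrist'):
    f=grab(n,n+'0.png'); print(n,f['vfov'],f['cx'],f['cy'],f['position'],f['attitude'])
print(sensors.get_state())
E
```

```text
pics
side 57.80679014717374 326.1895298295535 201.77679587543838 [207.923 535.055 858.655] [[-0.846 -0.415  0.334]
 [-0.532  0.638 -0.557]
 [ 0.018 -0.649 -0.76 ]]
top 47.286769400758615 321.24312486512594 196.04410449787167 [ 386.428  -24.204 1305.451] [[-0.001 -0.99   0.142]
 [-1.     0.001  0.002]
 [-0.003 -0.142 -0.99 ]]
wrist 65.70646984690485 320.44353647419166 197.73533488732357 [ 269.976 -511.535  374.066] [[ 0.364 -0.9   -0.241]
 [-0.931 -0.352 -0.093]
 [-0.001  0.258 -0.966]]
{'time_s': 0.15, 'joints': array([66.309, 40.504, -1.582, 85.076,  1.26 , 54.483, -4.326]), 'qd': array([-0.011, -0.069, -0.037, -0.056,  0.027,  0.013,  0.045]), 'joint_torque': array([  0.001, -88.33 ,   1.235, -23.619,   0.017,   0.005,   0.   ]), 'ee_pos': array([ 208.823, -535.54 ,  230.958]), 'tcp_rot': array([[ 0.932,  0.363, -0.   ],
       [ 0.363, -0.932,  0.001],
       [-0.   , -0.001, -1.   ]]), 'contact_force': array([-0.112,  0.091, -0.244]), 'wrist_torque': array([ 0.004, -0.016, -0.011]), 'finger_gap': 1.0039240710144832}
```

View pics/top0.png

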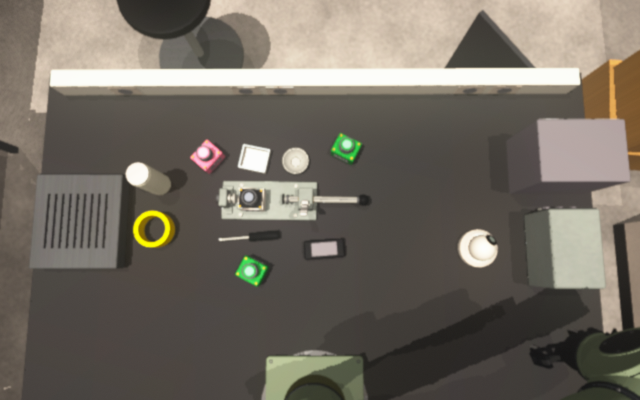

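View pics/side0.png

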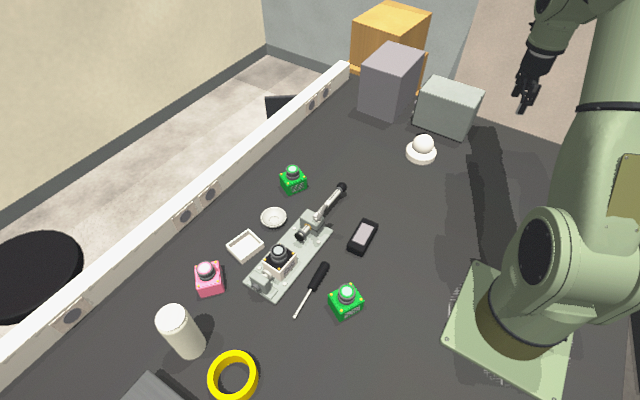

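View pics/wrist0.png

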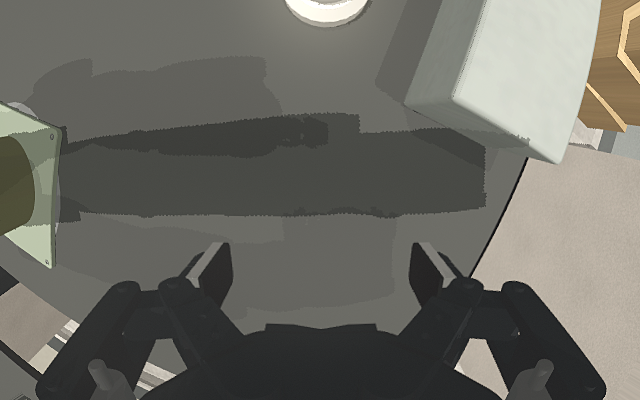

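Candidates for the camera (top view): white-bodied one in the holder at (250,198); green look-alikes at (347,148) and (252,270); pink at (207,155). I choose the white one in the holder and check it in a crop.

```bash
python3 - <<'E'
import cv2
t=cv2.imread('pics/top0.png')[170:230,205:385]; s=cv2.imread('pics/side0.png')[170:310,230:360]
cv2.imwrite('pics/topc.png',cv2.resize(t,None,fx=4.4,fy=4.4,interpolation=cv2.INTER_CUBIC))
cv2.imwrite('pics/sidec.png',cv2.resize(s,None,fx=4.2,fy=4.2,interpolation=cv2.INTER_CUBIC))
E
```

```text
(no output)
```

View pics/topc.png

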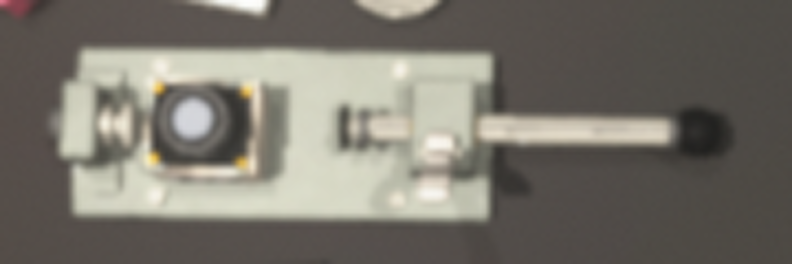

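View pics/sidec.png

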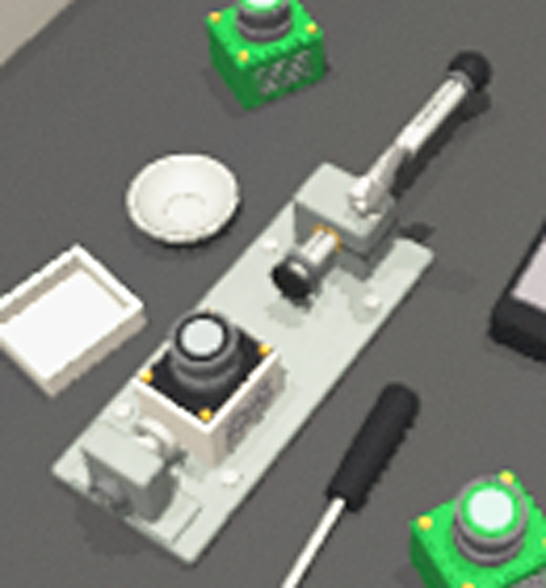

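The crop shows the white camera (top 250,198) with black lens between pad (right) and anvil (left), the lever upright at about (303,205), and the knob at (365,200). Now I'll locate the holder.

```bash
python3 - <<'E'
from h import *
np.set_printoptions(precision=1,suppress=True)
f=grab('top'); g=grab('side')
c=[(82,48),(493,53),(490,220),(72,213)]
P=np.array([onplane(f,205+u/4.4,170+v/4.4,14)[:2] for u,v in c]); print(P)
print(np.linalg.norm(P-np.roll(P,-1,0),axis=1), P.mean(0))
C=[(330,160),(433,258),(190,562),(52,470)]
Q=np.array([onplane(g,230+u/4.2,170+v/4.2,14)[:2] for u,v in C]); print('side',Q)
print(np.linalg.norm(Q-np.roll(Q,-1,0),axis=1),Q.mean(0))
print('knob top',onplane(f,205+700/4.4,170+132/4.4,45),'side',onplane(g,230+470/4.2,170+71/4.2,45))
print('cam top', [onplane(f,205+u/4.4,170+v/4.4,50)[:2] for u,v in ((153,83),(257,83),(262,178),(152,172))])
print('pad', onplane(f,205+340/4.4,170+127/4.4,45))
print('anvil', onplane(f,205+138/4.4,170+120/4.4,45))
print('postface', onplane(f,205+98/4.4,170+120/4.4,62))
E
```

```text
[[616.4 259.2]
 [612.7  -9. ]
 [503.5  -7.2]
 [508.3 262.4]]
[268.2 109.2 269.6 108.1] [560.2 126.3]
side [[610.4 -33.1]
 [503.    0.5]
 [508.4 265.1]
 [615.6 263. ]]
[112.5 264.7 107.2 296.1] [559.3 123.9]
knob top [ 556.4 -140.4   45. ] side [ 557.  -137.6   45. ]
cam top [array([587.4, 205.7]), array([587.3, 139.8]), array([526.9, 135.7]), array([530.8, 204.9])]
pad [559.9  87.4  45. ]
anvil [564.5 215.5  45. ]
postface [562.1 237.3  62. ]
```

```bash
cat >> h.py <<'E'
from scipy.spatial.transform import Rotation as Ro
def Rdown(yaw_y_deg,tilt=0):
    """tool y at world angle; tilt about world y so fingers lean to +x (holder)"""
    a=np.radians(yaw_y_deg); y=np.array([np.cos(a),np.sin(a),0]); z=np.array([0,0,-1.]); x=np.cross(y,z)
    R=np.c_[x,y,z]
    return Ro.from_euler('y',-tilt,degrees=True).as_matrix()@R
def plan(pos,R,n=None,step=45):
    s=sensors.get_state(); p=np.array(s['ee_pos']); R0=np.array(s['tcp_rot'])
    rv=Ro.from_matrix(R0.T@R).as_rotvec(); d=np.array(pos)-p
    if n is None: n=max(1,int(np.ceil(max(np.linalg.norm(d)/step,np.degrees(np.linalg.norm(rv))/8.2))))
    print('n',n,'world d',d.round(1),'rotvec deg',np.degrees(rv).round(1))
    for k in range(n):
        Rk=R0@Ro.from_rotvec(rv*k/n).as_matrix(); t=Rk.T@d/n/10; w=rv/n
        print('{"dx":%.2f,"dy":%.2f,"dz":%.2f,"wx":%.3f,"wy":%.3f,"wz":%.3f},'%(*t,*w))
E
python3 - <<'E'
from h import *
plan([552,-130,200],Rdown(-1))
f=grab('top'); print([onplane(f,u,v,32)[:2] for u,v in ((304,238),(346,238),(346,259))])
E
```

```text
n 12 world d [343.2 405.6 -31.1] rotvec deg [ -0.   -0.  -67.7]
{"dx":3.89,"dy":-2.11,"dz":0.26,"wx":-0.000,"wy":-0.000,"wz":-0.098},
{"dx":4.08,"dy":-1.72,"dz":0.26,"wx":-0.000,"wy":-0.000,"wz":-0.098},
{"dx":4.23,"dy":-1.31,"dz":0.26,"wx":-0.000,"wy":-0.000,"wz":-0.098},
{"dx":4.34,"dy":-0.89,"dz":0.26,"wx":-0.000,"wy":-0.000,"wz":-0.098},
{"dx":4.40,"dy":-0.45,"dz":0.26,"wx":-0.000,"wy":-0.000,"wz":-0.098},
{"dx":4.43,"dy":-0.02,"dz":0.26,"wx":-0.000,"wy":-0.000,"wz":-0.098},
{"dx":4.41,"dy":0.42,"dz":0.26,"wx":-0.000,"wy":-0.000,"wz":-0.098},
{"dx":4.35,"dy":0.85,"dz":0.26,"wx":-0.000,"wy":-0.000,"wz":-0.098},
{"dx":4.24,"dy":1.27,"dz":0.26,"wx":-0.000,"wy":-0.000,"wz":-0.098},
{"dx":4.10,"dy":1.68,"dz":0.26,"wx":-0.000,"wy":-0.000,"wz":-0.098},
{"dx":3.91,"dy":2.08,"dz":0.26,"wx":-0.000,"wy":-0.000,"wz":-0.098},
{"dx":3.69,"dy":2.45,"dz":0.26,"wx":-0.000,"wy":-0.000,"wz":-0.098},
[array([451.75670312,  26.94249266]), array([451.63857582, -89.79196388]), array([393.82298579, -89.29524469])]
```

>>> send_rows(targets=[{"dx":3.9,"dy":-2.1,"dz":0.2,"wz":-0.098},{"dx":4.1,"dy":-1.7,"dz":0.2,"wz":-0.098},{"dx":4.2,"dy":-1.3,"dz":0.2,"wz":-0.098},{"dx":4.3,"dy":-0.9,"dz":0.2,"wz":-0.098},{"dx":4.4,"dy":-0.45,"dz":0.2,"wz":-0.098},{"dx":4.4,"dy":0,"dz":0.2,"wz":-0.098},{"dx":4.4,"dy":0.4,"dz":0.2,"wz":-0.098},{"dx":4.3,"dy":0.85,"dz":0.2,"wz":-0.098},{"dx":4.2,"dy":1.3,"dz":0.2,"wz":-0.098},{"dx":4.1,"dy":1.7,"dz":0.2,"wz":-0.098},{"dx":3.9,"dy":2.1,"dz":0.2,"wz":-0.098},{"dx":3.7,"dy":2.4,"dz":0.2,"wz":-0.098}], grip=8.54)

```text
schema error: expected keys dx, dy, dz, wx, wy, wz
```

>>> send_rows(targets=[{"dx":3.9,"dy":-2.1,"dz":0.2,"wx":0,"wy":0,"wz":-0.098},{"dx":4.1,"dy":-1.7,"dz":0.2,"wx":0,"wy":0,"wz":-0.098},{"dx":4.2,"dy":-1.3,"dz":0.2,"wx":0,"wy":0,"wz":-0.098},{"dx":4.3,"dy":-0.9,"dz":0.2,"wx":0,"wy":0,"wz":-0.098},{"dx":4.4,"dy":-0.45,"dz":0.2,"wx":0,"wy":0,"wz":-0.098},{"dx":4.4,"dy":0,"dz":0.2,"wx":0,"wy":0,"wz":-0.098},{"dx":4.4,"dy":0.4,"dz":0.2,"wx":0,"wy":0,"wz":-0.098},{"dx":4.3,"dy":0.85,"dz":0.2,"wx":0,"wy":0,"wz":-0.098},{"dx":4.2,"dy":1.3,"dz":0.2,"wx":0,"wy":0,"wz":-0.098},{"dx":4.1,"dy":1.7,"dz":0.2,"wx":0,"wy":0,"wz":-0.098},{"dx":3.9,"dy":2.1,"dz":0.2,"wx":0,"wy":0,"wz":-0.098},{"dx":3.7,"dy":2.4,"dz":0.2,"wx":0,"wy":0,"wz":-0.098}], grip=8.5)

```text
time_s: 1.5
ee_pos: [554.4, -115.9, 205.3]
tcp_rot: [[-0.012, 1.0, -0.0], [1.0, 0.012, -0.003], [-0.003, -0.0, -1.0]]
contact_force: [0.1, -1.1, 0.4]
finger_gap: 0.998
```

```bash
python3 - <<'E'
from h import *
plan([556,-140,170],Rdown(-1))
f=grab('wrist','w1.png');print(f['position'])
E
```

```text
n 1 world d [  1.6 -24.1 -35.3] rotvec deg [-0.   0.2  1.7]
{"dx":-2.40,"dy":0.13,"dz":3.54,"wx":-0.000,"wy":0.003,"wz":0.030},
[553.76717731 -49.69855092 348.2178036 ]
```

View pics/w1.png

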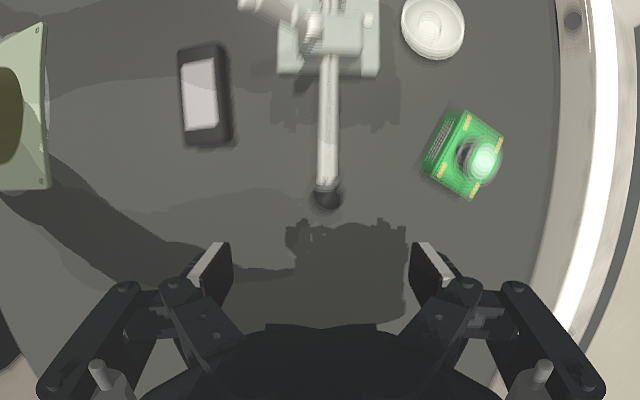

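The wrist view shows the knob at (327,196), the clamp head at (328,45), and the green look-alike well to the right at (465,152).

```bash
python3 - <<'E'
from h import *
f=grab('wrist','w2.png'); s=sensors.get_state(); print(s['ee_pos'],s['qd'].round(1))
im=f['img']; m=(im.max(2)<45).astype(np.uint8); m[240:]=0; m[:150]=0; m[:,:280]=0;m[:,380:]=0
n,l,st,c=cv2.connectedComponentsWithStats(m); print(st,c)
for k in range(1,n):
    if st[k,4]>100: print(onplane(f,*c[k],45,True))
print(onplane(f,327,196,45,True))
for u,v in((327,120),(324,80)): print('rod',onplane(f,u,v,53,True))
E
```

```text
[ 555.85748944 -111.73823678  204.77150235] [ 4.5 -1.8  4.2  3.9 -0.4 -1.3 -1.1]
[[     0      0    640    400 255970]
 [   319    201      1      1      1]
 [   330    200      1      1      1]
 [   332    202      1      1      1]
 [   304    205      1      7      7]
 [   332    204      2      7      7]
 [   333    212      1      1      1]
 [   331    215      2      2      2]
 [   308    219      2      1      2]
 [   325    219      5      3      5]
 [   314    222      1      1      1]
 [   322    222      2      1      2]] [[319.49976169 199.49855452]
 [319.         201.        ]
 [330.         200.        ]
 [332.         202.        ]
 [304.         208.        ]
 [332.85714286 207.        ]
 [333.         212.        ]
 [331.5        215.5       ]
 [308.5        219.        ]
 [327.         220.        ]
 [314.         222.        ]
 [322.5        222.        ]]
[ 565.62037476 -121.56498469   45.        ]
rod [563.07986427 -45.43084738  53.        ]
rod [559.18735678  -7.24327333  53.        ]
```

View pics/w2.png

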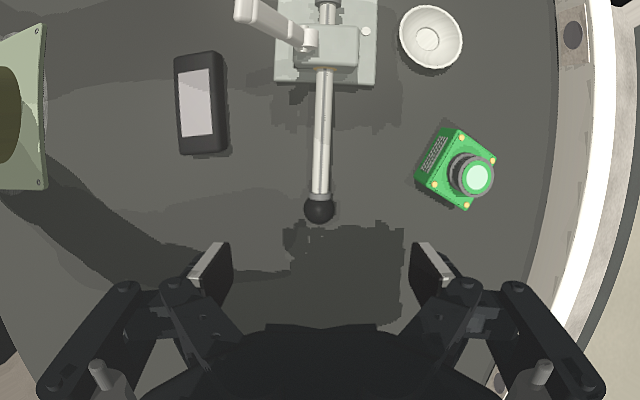

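The sharp view shows the knob centred at about (319,209).

```bash
python3 - <<'E'
from h import *
f=optics.grab_frame('wrist'); s=sensors.get_state(); print(s['ee_pos'],s['qd'].round(1))
print('knob',onplane(f,319,209,45,True))
for u,v in((323,120),(325.5,80)): print('rod',onplane(f,u,v,53,True))
print('leverend',onplane(f,243,12,160,True))
plan([556.5,-139,100],Rdown(-1))
E
```

```text
[ 554.31971491 -114.85625519  204.79801753] [ 3.3 -1.   2.6  2.   0.  -0.5 -0.4]
knob [ 555.45836    -138.90814169   45.        ]
rod [557.5557564  -48.95012162  53.        ]
rod [559.12324468 -10.64412336  53.        ]
leverend [505.72120738  21.71932476 160.        ]
n 3 world d [   2.2  -24.1 -104.8] rotvec deg [-0.   0.1  1.7]
{"dx":-0.80,"dy":0.06,"dz":3.49,"wx":-0.000,"wy":0.001,"wz":0.010},
{"dx":-0.80,"dy":0.07,"dz":3.49,"wx":-0.000,"wy":0.001,"wz":0.010},
{"dx":-0.80,"dy":0.08,"dz":3.49,"wx":-0.000,"wy":0.001,"wz":0.010},
```

>>> send_rows(targets=[{"dx":-0.8,"dy":0.05,"dz":3.3,"wx":0,"wy":0,"wz":0.01},{"dx":-0.8,"dy":0.05,"dz":3.3,"wx":0,"wy":0,"wz":0.01},{"dx":-0.8,"dy":0.05,"dz":3.3,"wx":0,"wy":0,"wz":0.01},{"dx":0,"dy":0,"dz":0,"wx":0,"wy":0,"wz":0}])

```text
time_s: 2.05
ee_pos: [555.3, -142.4, 103.9]
tcp_rot: [[0.022, 1.0, 0.001], [1.0, -0.022, -0.004], [-0.004, 0.001, -1.0]]
contact_force: [0.7, 0.5, 0.4]
finger_gap: 0.997
```

```bash
python3 - <<'E'
from h import *
print(sensors.get_state()['contact_force'])
plan([556,-139.5,27],Rdown(-1),step=25)
E
```

```text
[0.71742605 0.45441879 0.41195318]
n 4 world d [  0.7   2.9 -76.9] rotvec deg [ 0.1  0.2 -0.3]
{"dx":0.08,"dy":0.01,"dz":1.92,"wx":0.000,"wy":0.001,"wz":-0.001},
{"dx":0.08,"dy":0.01,"dz":1.92,"wx":0.000,"wy":0.001,"wz":-0.001},
{"dx":0.08,"dy":0.01,"dz":1.92,"wx":0.000,"wy":0.001,"wz":-0.001},
{"dx":0.07,"dy":0.02,"dz":1.92,"wx":0.000,"wy":0.001,"wz":-0.001},
```

>>> send_rows(targets=[{"dx":0.1,"dy":0,"dz":2,"wx":0,"wy":0,"wz":0},{"dx":0.1,"dy":0,"dz":2,"wx":0,"wy":0,"wz":0},{"dx":0.1,"dy":0,"dz":2,"wx":0,"wy":0,"wz":0},{"dx":0,"dy":0,"dz":1.2,"wx":0,"wy":0,"wz":0},{"dx":0,"dy":0,"dz":0,"wx":0,"wy":0,"wz":0}])

```text
time_s: 2.55
ee_pos: [557.2, -141.5, 36.4]
tcp_rot: [[0.026, 1.0, 0.006], [1.0, -0.026, -0.006], [-0.006, 0.007, -1.0]]
contact_force: [0.3, 0.2, 0.2]
finger_gap: 0.995
```

```bash
python3 - <<'E'
from h import *
f=grab('wrist','w3.png'); s=sensors.get_state(); print(s['ee_pos'],s['contact_force'])
E
```

```text
[ 557.55310209 -141.59329139   37.17428693] [-0.27678685 -0.57837361  0.69056555]
```

View pics/w3.png

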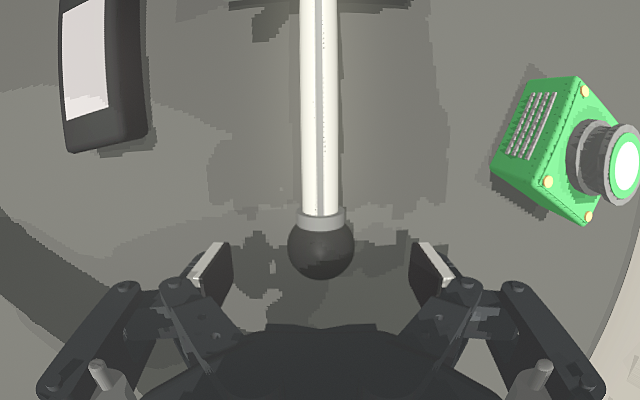

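>>> send_rows(targets=[{"dx":0.2,"dy":-0.1,"dz":1.0,"wx":0,"wy":0,"wz":0},{"dx":0,"dy":0,"dz":0,"wx":0,"wy":0,"wz":0}])

```text
time_s: 2.8
ee_pos: [557.5, -139.8, 28.6]
tcp_rot: [[0.026, 1.0, 0.01], [1.0, -0.026, -0.007], [-0.007, 0.01, -1.0]]
contact_force: [0.6, 0.3, 0.3]
finger_gap: 0.998
```

>>> send_rows(targets=[{"dx":0,"dy":0,"dz":0,"wx":0,"wy":0,"wz":0},{"dx":0,"dy":0,"dz":0,"wx":0,"wy":0,"wz":0},{"dx":0,"dy":0,"dz":0,"wx":0,"wy":0,"wz":0},{"dx":0,"dy":0,"dz":0,"wx":0,"wy":0,"wz":0},{"dx":0,"dy":0,"dz":0,"wx":0,"wy":0,"wz":0}], grip=0, squeeze=40)

```text
time_s: 3.3
ee_pos: [557.3, -139.9, 30.1]
tcp_rot: [[0.027, 1.0, 0.01], [1.0, -0.027, -0.007], [-0.007, 0.01, -1.0]]
contact_force: [1.8, 0.2, 0.0]
finger_gap: 0.349
```

```bash
python3 - <<'E'
from h import *
f=grab('wrist','w4.png'); s=sensors.get_state(); print(s['ee_pos'],s['contact_force'],s['finger_gap'])
E
```

```text
[ 557.31060227 -139.94338112   30.10430047] [-2.45963649  0.19561335  4.38906189] 0.35208187128137236
```

View pics/w4.png

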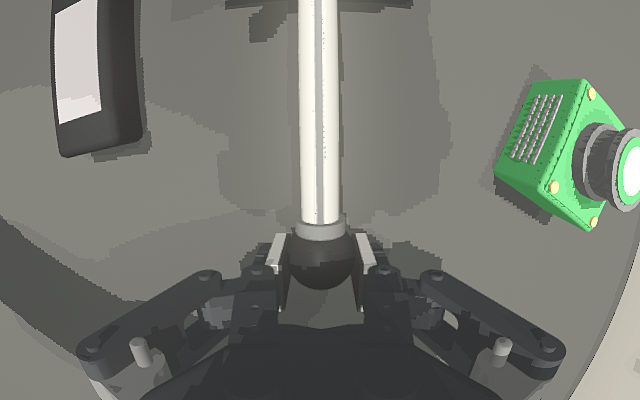

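>>> send_rows(targets=[{"dx":0,"dy":0,"dz":0,"wx":0,"wy":0,"wz":0},{"dx":0.5,"dy":0,"dz":0,"wx":0,"wy":0,"wz":0},{"dx":0.8,"dy":0,"dz":0,"wx":0,"wy":0,"wz":0},{"dx":0.8,"dy":0,"dz":0,"wx":0,"wy":0,"wz":0}])

```text
time_s: 3.75
ee_pos: [557.5, -122.5, 30.2]
tcp_rot: [[0.03, 0.999, 0.01], [0.999, -0.03, -0.012], [-0.012, 0.01, -1.0]]
contact_force: [-1.2, -7.0, 3.7]
finger_gap: 0.344
```

```bash
python3 - <<'E'
from h import *
f=grab('side','s1.png'); s=sensors.get_state(); print(s['ee_pos'],s['contact_force'],s['finger_gap'],s['wrist_torque'])
cv2.imwrite('pics/s1c.png',cv2.resize(f['img'][170:310,230:360,::-1],None,fx=4.2,fy=4.2,interpolation=cv2.INTER_CUBIC))
E
```

```text
[ 557.55967501 -120.89900169   30.12347227] [-2.44607802 -3.24727478  3.99410065] 0.3464270266054605 [-0.99489572  0.53284823  0.02628722]
```

View pics/s1c.png

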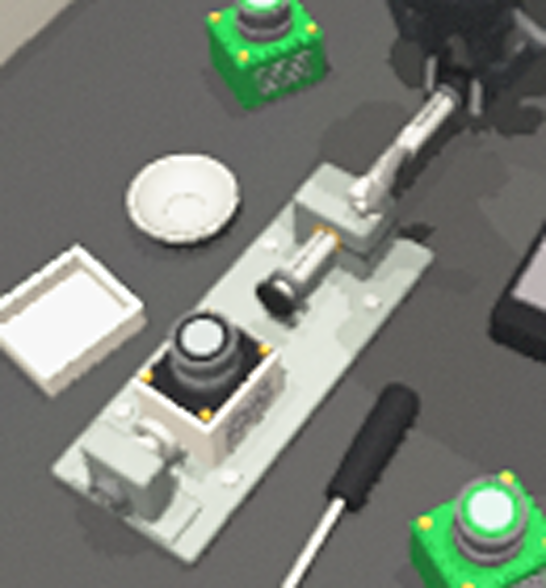

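The rod advanced about 19 mm at about 7 N drag, with the camera unmoved.

>>> send_rows(targets=[{"dx":0.6,"dy":0,"dz":0,"wx":0,"wy":0,"wz":0},{"dx":0.6,"dy":0,"dz":0,"wx":0,"wy":0,"wz":0},{"dx":0.5,"dy":0,"dz":0,"wx":0,"wy":0,"wz":0},{"dx":0.4,"dy":0,"dz":0,"wx":0,"wy":0,"wz":0}])

```text
time_s: 4.2
ee_pos: [557.8, -103.4, 30.2]
tcp_rot: [[0.032, 0.999, 0.009], [0.999, -0.031, -0.017], [-0.017, 0.009, -1.0]]
contact_force: [-0.4, -5.9, 2.5]
finger_gap: 0.347
```

```bash
python3 - <<'E'
from h import *
f=grab('side');t=grab('top'); s=sensors.get_state(); print(s['ee_pos'],s['contact_force'],s['finger_gap'])
a=cv2.resize(f['img'][230:300,260:340,::-1],None,fx=6,fy=6,interpolation=cv2.INTER_CUBIC)
b=cv2.resize(t['img'][170:230,210:310,::-1],None,fx=6,fy=6,interpolation=cv2.INTER_CUBIC)
cv2.imwrite('pics/s2c.png',a);cv2.imwrite('pics/t2c.png',b)
E
```

```text
[ 557.83277317 -102.83506609   30.15227164] [-2.32568936 -2.61612978  3.80465663] 0.3425335544858555
```

View pics/s2c.png

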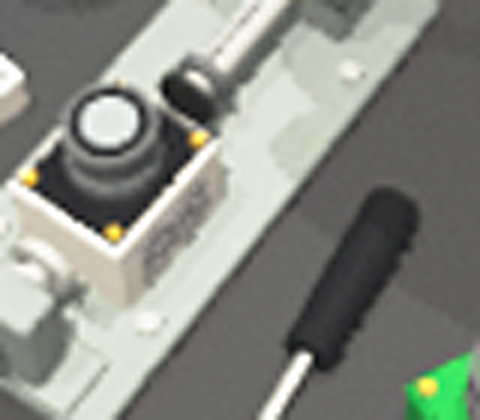

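View pics/t2c.png

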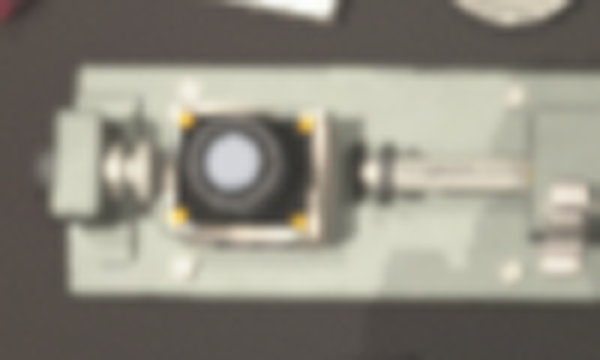

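The pad is now about 10 mm from the camera, and the camera sits a few mm short of the anvil. I'll creep from here.

>>> send_rows(targets=[{"dx":0.3,"dy":0,"dz":0,"wx":0,"wy":0.005,"wz":0},{"dx":0.3,"dy":0,"dz":0,"wx":0,"wy":0,"wz":0},{"dx":0.3,"dy":0,"dz":0,"wx":0,"wy":0,"wz":0}])

```text
time_s: 4.6
ee_pos: [557.9, -96.5, 30.2]
tcp_rot: [[0.033, 0.999, 0.009], [0.999, -0.033, -0.014], [-0.014, 0.009, -1.0]]
contact_force: [-0.9, -6.8, 3.4]
finger_gap: 0.348
```

>>> send_rows(targets=[{"dx":0.2,"dy":0,"dz":0,"wx":0,"wy":0,"wz":0},{"dx":0.2,"dy":0,"dz":0,"wx":0,"wy":0,"wz":0}])

```text
time_s: 4.8
ee_pos: [557.9, -94.2, 30.2]
tcp_rot: [[0.034, 0.999, 0.009], [0.999, -0.034, -0.016], [-0.016, 0.009, -1.0]]
contact_force: [-0.6, -6.1, 1.6]
finger_gap: 0.348
```

>>> send_rows(targets=[{"dx":0.2,"dy":0,"dz":0,"wx":0,"wy":0,"wz":0}])

```text
time_s: 4.9
ee_pos: [557.9, -93.0, 30.2]
tcp_rot: [[0.034, 0.999, 0.009], [0.999, -0.034, -0.017], [-0.017, 0.009, -1.0]]
contact_force: [-1.0, -6.6, 3.3]
finger_gap: 0.349
```

>>> send_rows(targets=[{"dx":0.2,"dy":0,"dz":0,"wx":0,"wy":0,"wz":0}])

```text
time_s: 5.0
ee_pos: [558.0, -91.9, 30.2]
tcp_rot: [[0.035, 0.999, 0.009], [0.999, -0.035, -0.018], [-0.018, 0.009, -1.0]]
contact_force: [-0.6, -6.0, 2.4]
finger_gap: 0.345
```

>>> send_rows(targets=[{"dx":0.2,"dy":0,"dz":0,"wx":0,"wy":0.006,"wz":0},{"dx":0.2,"dy":0,"dz":0,"wx":0,"wy":0.006,"wz":0}])

```text
time_s: 5.2
ee_pos: [558.0, -89.4, 30.2]
tcp_rot: [[0.035, 0.999, 0.009], [0.999, -0.035, -0.008], [-0.008, 0.009, -1.0]]
contact_force: [-1.1, -6.8, 2.1]
finger_gap: 0.346
```

>>> send_rows(targets=[{"dx":0.2,"dy":0,"dz":0,"wx":0,"wy":0,"wz":0}])

```text
time_s: 5.3
ee_pos: [558.0, -88.7, 30.2]
tcp_rot: [[0.036, 0.999, 0.009], [0.999, -0.036, -0.009], [-0.009, 0.009, -1.0]]
contact_force: [-0.4, -8.7, 2.1]
finger_gap: 0.348
```

>>> send_rows(targets=[{"dx":0.2,"dy":0,"dz":0,"wx":0,"wy":0,"wz":0}])

```text
time_s: 5.4
ee_pos: [558.0, -87.9, 30.1]
tcp_rot: [[0.037, 0.999, 0.009], [0.999, -0.037, -0.011], [-0.01, 0.009, -1.0]]
contact_force: [-1.9, -7.8, 3.0]
finger_gap: 0.349
```

```bash
python3 - <<'E'
from h import *
f=grab('side');t=grab('top'); s=sensors.get_state(); print(s['ee_pos'],s['contact_force'],s['finger_gap'])
a=cv2.resize(f['img'][230:300,260:340,::-1],None,fx=6,fy=6,interpolation=cv2.INTER_CUBIC)
b=cv2.resize(t['img'][170:230,210:310,::-1],None,fx=6,fy=6,interpolation=cv2.INTER_CUBIC)
cv2.imwrite('pics/s3c.png',a);cv2.imwrite('pics/t3c.png',b)
E
```

```text
[558.00925657 -87.68093712  30.14471667] [-0.50269137 -6.91364236  2.01406028] 0.35003225406557265
```

View pics/s3c.png

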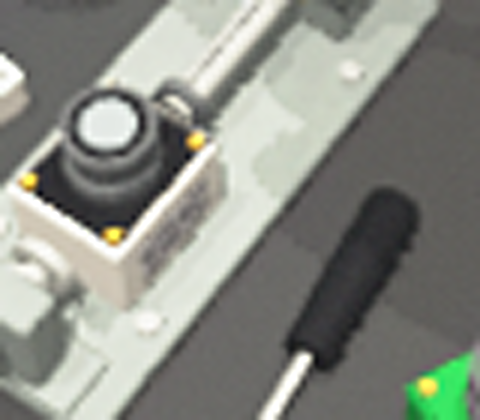

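View pics/t3c.png

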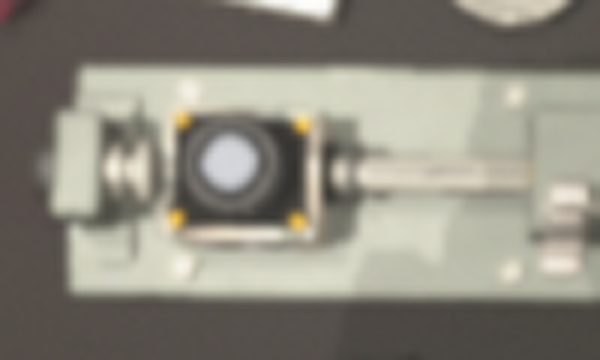

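The pad has met the camera (drag rose about 1.5 N, and the camera shifted about 2 mm). A few mm remain to the anvil.

>>> send_rows(targets=[{"dx":0.2,"dy":0,"dz":0,"wx":0,"wy":0.005,"wz":0}])

```text
time_s: 5.6
ee_pos: [558.0, -86.9, 30.1]
tcp_rot: [[0.037, 0.999, 0.009], [0.999, -0.037, -0.007], [-0.007, 0.009, -1.0]]
contact_force: [-0.4, -8.4, 1.1]
finger_gap: 0.349
```

>>> send_rows(targets=[{"dx":0.2,"dy":0,"dz":0,"wx":0,"wy":0,"wz":0}])

```text
time_s: 5.7
ee_pos: [558.0, -86.2, 30.1]
tcp_rot: [[0.038, 0.999, 0.009], [0.999, -0.038, -0.008], [-0.008, 0.009, -1.0]]
contact_force: [-0.1, -7.8, 2.0]
finger_gap: 0.348
```

>>> send_rows(targets=[{"dx":0.2,"dy":0,"dz":0,"wx":0,"wy":0,"wz":0}])

```text
time_s: 5.8
ee_pos: [558.0, -85.4, 30.1]
tcp_rot: [[0.038, 0.999, 0.009], [0.999, -0.038, -0.01], [-0.009, 0.009, -1.0]]
contact_force: [-1.1, -8.0, 2.6]
finger_gap: 0.35
```

>>> send_rows(targets=[{"dx":0.2,"dy":0,"dz":0,"wx":0,"wy":0,"wz":0}])

```text
time_s: 5.9
ee_pos: [558.1, -84.6, 30.1]
tcp_rot: [[0.039, 0.999, 0.009], [0.999, -0.039, -0.011], [-0.011, 0.009, -1.0]]
contact_force: [-1.0, -8.3, 2.1]
finger_gap: 0.352
```

>>> send_rows(targets=[{"dx":0.2,"dy":0,"dz":0,"wx":0,"wy":0.005,"wz":0}])

```text
time_s: 6.0
ee_pos: [558.0, -83.6, 30.1]
tcp_rot: [[0.039, 0.999, 0.009], [0.999, -0.039, -0.008], [-0.007, 0.009, -1.0]]
contact_force: [-0.5, -8.5, 1.5]
finger_gap: 0.347
```

>>> send_rows(targets=[{"dx":0.2,"dy":0,"dz":0,"wx":0,"wy":0,"wz":0}])

```text
time_s: 6.1
ee_pos: [558.1, -83.0, 30.1]
tcp_rot: [[0.04, 0.999, 0.009], [0.999, -0.04, -0.009], [-0.009, 0.009, -1.0]]
contact_force: [-0.7, -8.4, 2.5]
finger_gap: 0.346
```

>>> send_rows(targets=[{"dx":0.2,"dy":0,"dz":0,"wx":0,"wy":0,"wz":0}])

```text
time_s: 6.2
ee_pos: [558.1, -82.2, 30.1]
tcp_rot: [[0.041, 0.999, 0.008], [0.999, -0.041, -0.01], [-0.01, 0.009, -1.0]]
contact_force: [-0.6, -8.5, 2.0]
finger_gap: 0.349
```

```bash
python3 - <<'E'
from h import *
f=grab('side');t=grab('top'); s=sensors.get_state(); print(s['ee_pos'],s['contact_force'],s['finger_gap'])
a=cv2.resize(f['img'][230:300,260:340,::-1],None,fx=6,fy=6,interpolation=cv2.INTER_CUBIC)
b=cv2.resize(t['img'][170:230,210:310,::-1],None,fx=6,fy=6,interpolation=cv2.INTER_CUBIC)
cv2.imwrite('pics/s4c.png',a);cv2.imwrite('pics/t4c.png',b)
E
```

```text
[558.09544868 -81.9783465   30.15092449] [-1.18641562 -7.02357438  3.05357252] 0.34761647992611394
```

View pics/t4c.png

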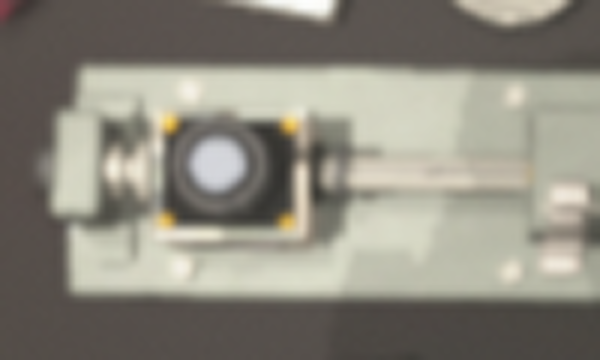

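The camera now nearly touches the anvil (its left edge at crop u≈155). I'll continue one row at a time, watching for the force rise.

>>> send_rows(targets=[{"dx":0.2,"dy":0,"dz":0,"wx":0,"wy":0.005,"wz":-0.01}])

```text
time_s: 6.4
ee_pos: [558.2, -81.1, 30.1]
tcp_rot: [[0.031, 0.999, 0.009], [1.0, -0.031, -0.007], [-0.006, 0.009, -1.0]]
contact_force: [-0.2, -8.7, 1.4]
finger_gap: 0.346
```

>>> send_rows(targets=[{"dx":0.2,"dy":0,"dz":0,"wx":0,"wy":0,"wz":0}])

```text
time_s: 6.5
ee_pos: [558.1, -80.5, 30.1]
tcp_rot: [[0.032, 0.999, 0.009], [0.999, -0.032, -0.008], [-0.008, 0.009, -1.0]]
contact_force: [-0.2, -8.6, 2.6]
finger_gap: 0.349
```

>>> send_rows(targets=[{"dx":0.2,"dy":0,"dz":0,"wx":0,"wy":0,"wz":0}])

```text
time_s: 6.6
ee_pos: [558.2, -79.7, 30.1]
tcp_rot: [[0.033, 0.999, 0.009], [0.999, -0.032, -0.009], [-0.009, 0.009, -1.0]]
contact_force: [-0.9, -7.4, 1.8]
finger_gap: 0.35
```

>>> send_rows(targets=[{"dx":0.2,"dy":0,"dz":0,"wx":0,"wy":0.005,"wz":-0.005}])

```text
time_s: 6.7
ee_pos: [558.2, -78.8, 30.1]
tcp_rot: [[0.028, 1.0, 0.009], [1.0, -0.028, -0.006], [-0.006, 0.009, -1.0]]
contact_force: [-0.4, -8.5, 1.2]
finger_gap: 0.35
```

>>> send_rows(targets=[{"dx":0.2,"dy":0,"dz":0,"wx":0,"wy":0,"wz":0}])

```text
time_s: 6.8
ee_pos: [558.2, -78.2, 30.1]
tcp_rot: [[0.029, 1.0, 0.009], [1.0, -0.029, -0.007], [-0.007, 0.009, -1.0]]
contact_force: [-0.7, -8.9, 1.7]
finger_gap: 0.349
```

>>> send_rows(targets=[{"dx":0.2,"dy":0,"dz":0,"wx":0,"wy":0,"wz":0}])

```text
time_s: 6.9
ee_pos: [558.2, -77.6, 30.1]
tcp_rot: [[0.03, 1.0, 0.008], [1.0, -0.03, -0.009], [-0.009, 0.009, -1.0]]
contact_force: [-1.1, -10.1, 2.0]
finger_gap: 0.348
```

>>> send_rows(targets=[{"dx":0.2,"dy":0,"dz":0,"wx":0,"wy":0,"wz":0}])

```text
time_s: 7.0
ee_pos: [558.2, -77.2, 30.1]
tcp_rot: [[0.032, 0.999, 0.008], [0.999, -0.032, -0.011], [-0.01, 0.009, -1.0]]
contact_force: [-0.4, -11.2, 2.1]
finger_gap: 0.35
```

>>> send_rows(targets=[{"dx":0.2,"dy":0,"dz":0,"wx":0,"wy":0,"wz":0}])

```text
time_s: 7.1
ee_pos: [558.2, -77.0, 30.2]
tcp_rot: [[0.033, 0.999, 0.008], [0.999, -0.033, -0.013], [-0.013, 0.009, -1.0]]
contact_force: [-0.3, -12.8, 1.5]
finger_gap: 0.348
```

>>> send_rows(targets=[{"dx":0.2,"dy":0,"dz":0,"wx":0,"wy":0,"wz":0}])

```text
time_s: 7.2
ee_pos: [558.2, -76.9, 30.2]
tcp_rot: [[0.034, 0.999, 0.008], [0.999, -0.034, -0.015], [-0.015, 0.009, -1.0]]
contact_force: [-0.5, -12.3, 2.6]
finger_gap: 0.347
```

>>> send_rows(targets=[{"dx":0.05,"dy":0,"dz":0,"wx":0,"wy":0,"wz":0},{"dx":0.05,"dy":0,"dz":0,"wx":0,"wy":0,"wz":0},{"dx":0.05,"dy":0,"dz":0,"wx":0,"wy":0,"wz":0}])

```text
time_s: 7.5
ee_pos: [558.2, -77.0, 30.2]
tcp_rot: [[0.035, 0.999, 0.008], [0.999, -0.035, -0.017], [-0.017, 0.009, -1.0]]
contact_force: [-0.9, -5.6, 2.9]
finger_gap: 0.353
```

```bash
python3 - <<'E'
from h import *
f=grab('side');t=grab('top'); s=sensors.get_state(); print(s['ee_pos'],s['contact_force'],s['finger_gap'])
a=cv2.resize(f['img'][230:300,260:340,::-1],None,fx=6,fy=6,interpolation=cv2.INTER_CUBIC)
b=cv2.resize(t['img'][170:230,210:310,::-1],None,fx=6,fy=6,interpolation=cv2.INTER_CUBIC)
cv2.imwrite('pics/s5c.png',a);cv2.imwrite('pics/t5c.png',b)
E
```

```text
[558.15085599 -76.98561197  30.15672247] [-0.49846353 -6.18493098  2.92880549] 0.3446539030968017
```

View pics/t5c.png

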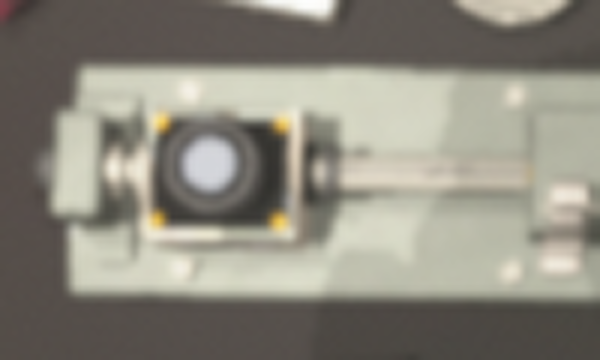

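View pics/s5c.png

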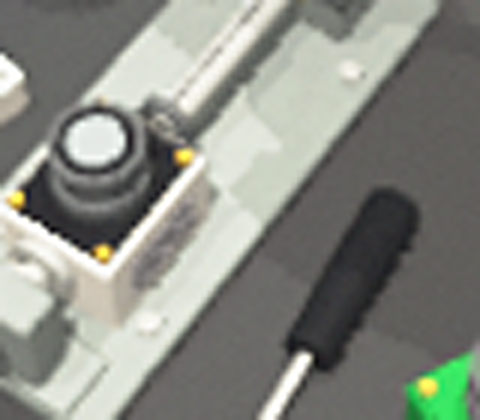

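>>> send_rows(targets=[{"dx":0.2,"dy":0,"dz":0,"wx":0,"wy":0.005,"wz":0}])

```text
time_s: 7.7
ee_pos: [558.2, -76.4, 30.2]
tcp_rot: [[0.036, 0.999, 0.008], [0.999, -0.036, -0.014], [-0.013, 0.009, -1.0]]
contact_force: [-0.2, -14.9, 1.3]
finger_gap: 0.35
```

>>> send_rows(targets=[{"dx":0.25,"dy":0,"dz":0,"wx":0,"wy":0,"wz":0}])

```text
time_s: 7.8
ee_pos: [558.2, -75.9, 30.2]
tcp_rot: [[0.037, 0.999, 0.008], [0.999, -0.037, -0.016], [-0.016, 0.009, -1.0]]
contact_force: [-0.3, -15.2, 1.8]
finger_gap: 0.348
```

>>> send_rows(targets=[{"dx":0.25,"dy":0,"dz":0,"wx":0,"wy":0,"wz":0}])

```text
time_s: 7.9
ee_pos: [558.2, -75.6, 30.2]
tcp_rot: [[0.039, 0.999, 0.008], [0.999, -0.038, -0.019], [-0.018, 0.009, -1.0]]
contact_force: [1.2, -16.2, 1.9]
finger_gap: 0.347
```

The pad is at about 9 N; opening now will let it settle to the rod's friction hold of about 6.5 N.

>>> send_rows(targets=[{"dx":0,"dy":0,"dz":0,"wx":0,"wy":0,"wz":0},{"dx":0,"dy":0,"dz":0,"wx":0,"wy":0,"wz":0}])

```text
time_s: 8.1
ee_pos: [558.2, -76.3, 30.2]
tcp_rot: [[0.039, 0.999, 0.008], [0.999, -0.039, -0.02], [-0.019, 0.009, -1.0]]
contact_force: [-1.4, -3.1, 2.5]
finger_gap: 0.345
```

>>> send_rows(targets=[{"dx":0,"dy":0,"dz":0,"wx":0,"wy":0,"wz":0},{"dx":0,"dy":0,"dz":0,"wx":0,"wy":0,"wz":0},{"dx":0,"dy":0,"dz":0,"wx":0,"wy":0,"wz":0}], grip=7)

```text
time_s: 8.4
ee_pos: [558.4, -74.9, 30.0]
tcp_rot: [[0.038, 0.999, 0.008], [0.999, -0.038, -0.018], [-0.017, 0.009, -1.0]]
contact_force: [0.1, 1.2, 0.1]
finger_gap: 0.816
```

```bash
python3 - <<'E'
from h import *
s=sensors.get_state(); print(s['ee_pos'],s['contact_force'],s['finger_gap'])
f=grab('wrist','w6.png'); print(onplane(f,320,262,45,True))
t=grab('top')
cv2.imwrite('pics/t6c.png',cv2.resize(t['img'][170:230,210:310,::-1],None,fx=6,fy=6,interpolation=cv2.INTER_CUBIC))
E
```

```text
[558.41132879 -74.88901066  30.00430384] [0.11360308 1.17153711 0.10366398] 0.8159456220626633
[558.41976741 -73.7640439   45.        ]
```

View pics/t6c.png

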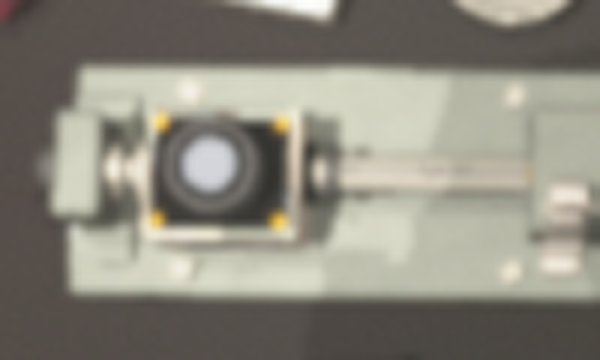

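View pics/w6.png

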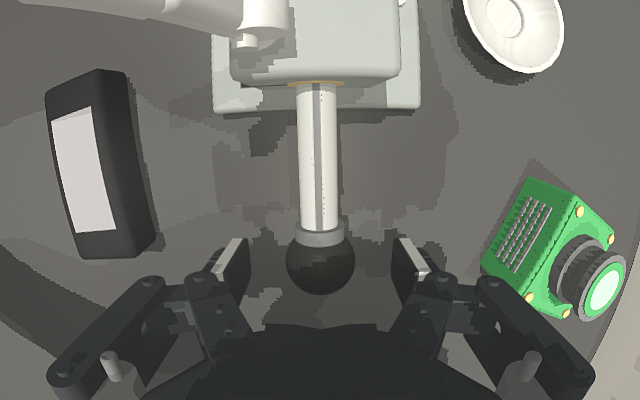

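Released: the knob is free between the fingers at (320,262). The camera is still snug between the anvil (u≈140) and the pad (u≈310). I'll lift away.

>>> send_rows(targets=[{"dx":0,"dy":0,"dz":-3,"wx":0,"wy":0,"wz":0},{"dx":0,"dy":0,"dz":-4,"wx":0,"wy":0,"wz":0},{"dx":0,"dy":0,"dz":-4.5,"wx":0,"wy":0.01,"wz":-0.03},{"dx":0,"dy":-0.5,"dz":-4.5,"wx":0,"wy":0.01,"wz":-0.02},{"dx":0,"dy":-1,"dz":-4.5,"wx":0,"wy":0,"wz":0},{"dx":0,"dy":-1,"dz":-1.5,"wx":0,"wy":0,"wz":0},{"dx":0,"dy":0,"dz":0,"wx":0,"wy":0,"wz":0}])

```text
time_s: 9.2
ee_pos: [530.2, -71.5, 257.9]
tcp_rot: [[-0.016, 1.0, 0.007], [1.0, 0.016, 0.004], [0.004, 0.007, -1.0]]
contact_force: [0.1, 0.6, -1.0]
finger_gap: 0.821
```

>>> send_rows(targets=[{"dx":0,"dy":0,"dz":0,"wx":0,"wy":0,"wz":0},{"dx":0,"dy":0,"dz":0,"wx":0,"wy":0,"wz":0}], grip=0)

```text
time_s: 9.4
ee_pos: [530.4, -71.4, 256.8]
tcp_rot: [[-0.016, 1.0, 0.007], [1.0, 0.016, 0.005], [0.004, 0.007, -1.0]]
contact_force: [0.1, -0.4, -0.6]
finger_gap: 0.495
```

```bash
python3 - <<'E'
from h import *
s=sensors.get_state(); print(s['ee_pos'],s['tcp_rot'],s['contact_force'],s['finger_gap'],s['time_s'])
f=grab('wrist','w7.png')
import json; json.dump({k:np.array(f[k]).tolist() for k in('vfov','cx','cy','position','attitude')},open('w7.json','w'))
E
```

```text
[530.38350868 -71.44285214 256.84020389] [[-0.01610395  0.99984794  0.00668966]
 [ 0.99986051  0.01607379  0.00453873]
 [ 0.00443051  0.00676181 -0.99996732]] [ 0.10912582 -0.35923666 -0.57158076] 0.49473427130314296 9.4
```

View pics/w7.png

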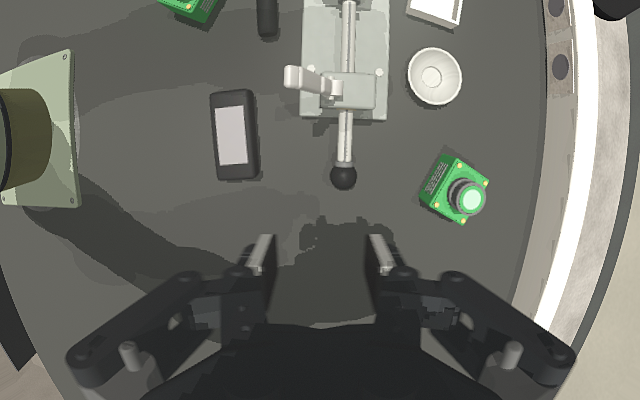

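```bash
cat >> h.py <<'E'
H0=np.array([560,126.,0]); EY=np.array([0.016,1,0]); EX=np.array([1,-0.016,0])
def hol(x,y,z): return H0+EX*x+EY*y+np.array([0,0,z])
def lev(phi,r,off=0,y=-85):
    a=np.radians(phi); return hol(-20+r*np.sin(a)-off*np.cos(a),y,82+r*np.cos(a)+off*np.sin(a))
E
python3 - <<'E'
from h import *
f=grab('wrist'); g=grab('side'); t=grab('top')
def dr(im,fr,fish,name,c):
    im=im[:,:,::-1].copy(); S=6; u0,v0,w,h=c
    im=cv2.resize(im[v0:v0+h,u0:u0+w],None,fx=S,fy=S,interpolation=cv2.INTER_CUBIC)
    for P,col in((lev(-19,0),(0,0,255)),(lev(-19,75),(255,0,0)),(lev(-19,84,7.5,-94),(0,200,0)),(lev(-19,84,7.5,-76),(0,200,0)),(lev(-19,32,7.5,-94),(0,200,200)),(lev(-19,32,7.5,-76),(0,200,200)),(hol(30,-105,68),(255,0,255)),(hol(-30,-65,68),(255,0,255)),(hol(30,-65,68),(255,0,255)),(hol(55,-135,14),(255,255,0))):
        p=(proj(fr,P,fish)-[u0,v0])*S; cv2.circle(im,(int(p[0]),int(p[1])),4,col,-1)
    cv2.imwrite('pics/'+name,im)
dr(f['img'],f,True,'w8c.png',(270,50,130,80)); dr(g['img'],g,False,'s8c.png',(280,180,80,80)); dr(t['img'],t,False,'t8c.png',(270,170,80,70))
E
```

```text
(no output)
```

View pics/w8c.png

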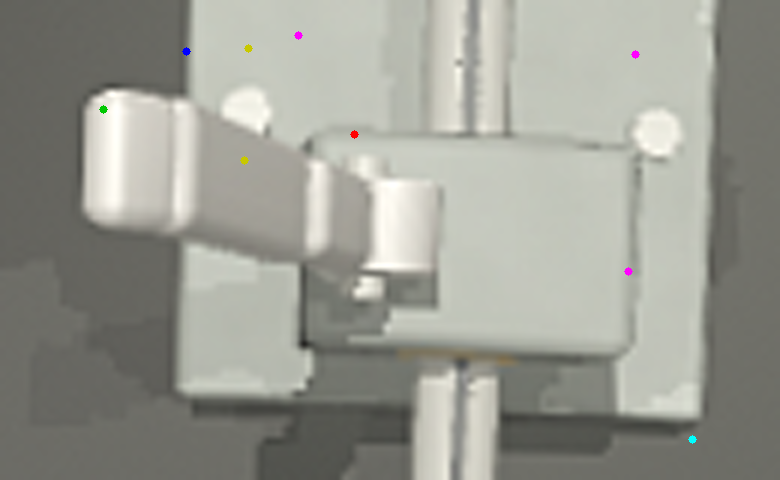

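View pics/s8c.png

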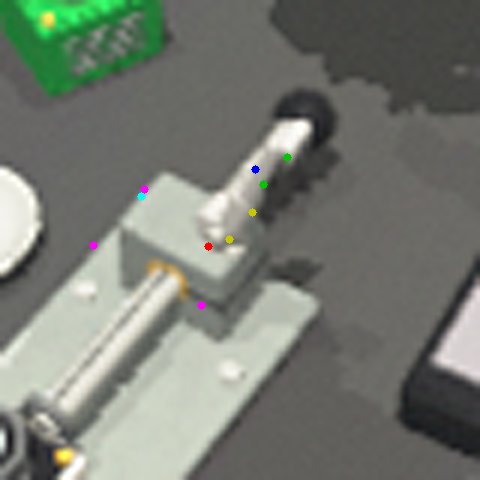

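View pics/t8c.png

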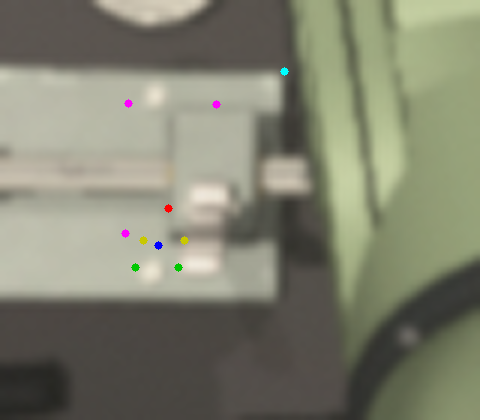

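The drawn points show the head and lever sitting some 15–20 mm nearer -y than I assumed (the plate isn't centred on the origin). I'll solve for that from the pin and head edges.

```bash
python3 - <<'E'
from h import *
np.set_printoptions(precision=1,suppress=True)
f=grab('wrist'); g=grab('side'); t=grab('top')
w=lambda u,v,z: onplane(f,270+u/6,50+v/6,z,True)
print('wrist pin ends',w(365,162,82),w(367,290,82))
print('head corners',w(635,145,68),w(628,348,68),w(315,140,68),w(305,345,68))
print('lever tip edge front(-y)/back',w(90,222,161),w(98,92,161))
T=lambda u,v,z: onplane(t,270+u/6,170+v/6,z)
print('top head',T(172,110,68),T(253,110,68),'lever end',T(185,265,161),T(220,265,161),T(200,272,161))
S=lambda u,v,z: onplane(g,280+u/6,180+v/6,z)
print('side head', S(165,175,68),S(122,228,68),S(225,280,68))
E
```

```text
wrist pin ends [540.5  36.6  82. ] [541.3  14.4  82. ]
head corners [589.2  43.8  68. ] [588.7   6.7  68. ] [532.2  42.2  68. ] [531.1   5.2  68. ]
lever tip edge front(-y)/back [502.7  17.8 161. ] [503.5  34.9 161. ]
top head [585.8  40.7  68. ] [585.7   3.7  68. ] lever end [505.  30. 161.] [504.9  15.3 161. ] [502.   23.7 161. ]
side head [585.    8.1  68. ] [583.9  45.   68. ] [527.9  44.1  68. ]
```

```bash
sed -i 's/^H0=.*EY=/H0=np.array([559.5,109.5,0]); EY=/' h.py; grep H0= h.py; python3 - <<'E'
from h import *
print(lev(-19,0),lev(-19,70,7.5))
plan([460,25,180],Rdown(-1,25))
E
```

```text
H0=np.array([559.5,109.5,0]); EY=np.array([0.016,1,0]); EX=np.array([1,-0.016,0])
[538.14  24.82  82.  ] [508.25883987  25.29809856 145.74453913]
n 4 world d [-70.3  96.5 -77.4] rotvec deg [-24.6  -0.2   1.8]
{"dx":2.43,"dy":-1.73,"dz":1.93,"wx":-0.107,"wy":-0.001,"wz":0.008},
{"dx":2.42,"dy":-1.95,"dz":1.73,"wx":-0.107,"wy":-0.001,"wz":0.008},
{"dx":2.40,"dy":-2.14,"dz":1.51,"wx":-0.107,"wy":-0.001,"wz":0.008},
{"dx":2.39,"dy":-2.31,"dz":1.27,"wx":-0.107,"wy":-0.001,"wz":0.008},
```

>>> send_rows(targets=[{"dx":2.4,"dy":-1.8,"dz":1.9,"wx":-0.1,"wy":0,"wz":0.008},{"dx":2.4,"dy":-2,"dz":1.7,"wx":-0.11,"wy":0,"wz":0.008},{"dx":2.4,"dy":-2.1,"dz":1.5,"wx":-0.11,"wy":0,"wz":0.008},{"dx":2.4,"dy":-2.3,"dz":1.3,"wx":-0.11,"wy":0,"wz":0.008},{"dx":0,"dy":0,"dz":0,"wx":0,"wy":0,"wz":0}], grip=0)

```text
time_s: 10.25
ee_pos: [482.0, -3.7, 200.7]
tcp_rot: [[0.01, 0.95, 0.313], [1.0, -0.007, -0.011], [-0.008, 0.313, -0.95]]
contact_force: [0.8, -0.0, 0.6]
finger_gap: -0.001
```

```bash
python3 - <<'E'
from h import *
s=sensors.get_state(); print(s['finger_gap'],s['joints'].round(0))
plan([470,25,140],Rdown(-1,25))
f=grab('wrist','w9.png'); g=grab('side')
cv2.imwrite('pics/s9c.png',cv2.resize(g['img'][150:260,270:400,::-1],None,fx=5,fy=5,interpolation=cv2.INTER_CUBIC))
E
```

```text
-0.0014953876468742962 [ -5.  31.  -0. 125.  21.   6. -26.]
n 2 world d [-12.   28.7 -60.7] rotvec deg [-6.8  0.7  0.6]
{"dx":1.45,"dy":-1.53,"dz":2.68,"wx":-0.059,"wy":0.006,"wz":0.005},
{"dx":1.43,"dy":-1.69,"dz":2.59,"wx":-0.059,"wy":0.006,"wz":0.005},
```

View pics/w9.png

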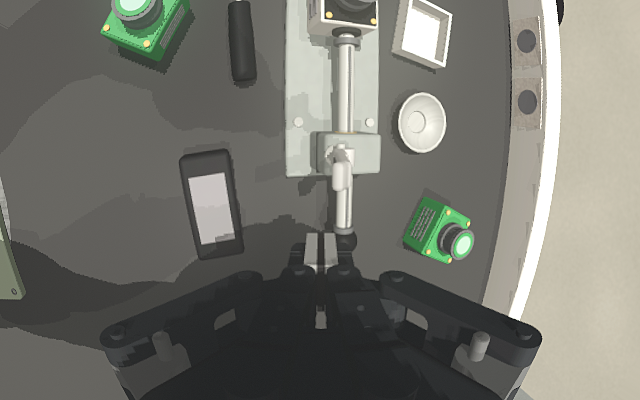

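View pics/s9c.png

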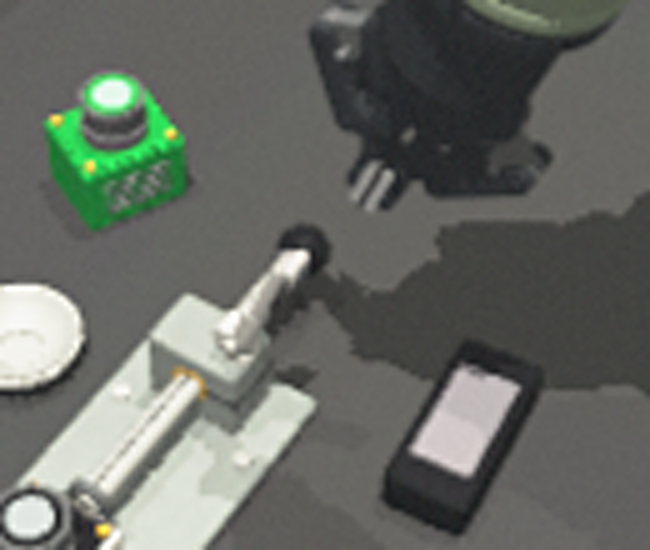

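The lever end at wrist (340,175) lies ahead of the shut fingers. Joint 6 is near its limit, so I'll use a smaller tilt (about 14°).

```bash
python3 - <<'E'
from h import *
plan([478,25,150],Rdown(-1,14))
E
```

```text
n 2 world d [ -5.8  31.  -51.5] rotvec deg [4.1 0.7 0.4]
{"dx":1.57,"dy":-1.09,"dz":2.34,"wx":0.036,"wy":0.006,"wz":0.004},
{"dx":1.55,"dy":-1.01,"dz":2.39,"wx":0.036,"wy":0.006,"wz":0.004},
```

>>> send_rows(targets=[{"dx":1.5,"dy":-1.0,"dz":0.8,"wx":0.036,"wy":0.006,"wz":0},{"dx":1.5,"dy":-1.0,"dz":1.8,"wx":0.036,"wy":0.006,"wz":0},{"dx":0.3,"dy":0,"dz":1.8,"wx":0,"wy":0,"wz":0},{"dx":0,"dy":0,"dz":0,"wx":0,"wy":0,"wz":0}])

```text
time_s: 10.75
ee_pos: [478.5, 27.5, 151.2]
tcp_rot: [[0.015, 0.972, 0.236], [1.0, -0.016, 0.001], [0.004, 0.236, -0.972]]
contact_force: [-0.5, 0.1, -0.8]
finger_gap: 0.0
```

```bash
python3 - <<'E'
from h import *
s=sensors.get_state(); print(s['joints'].round(0))
plan([480,25,142],Rdown(-1,14))
f=grab('wrist','w10.png'); g=grab('side')
cv2.imwrite('pics/s10c.png',cv2.resize(g['img'][150:260,270:400,::-1],None,fx=5,fy=5,interpolation=cv2.INTER_CUBIC))
E
```

```text
[ -9.  37.   1. 125.  19.   5. -28.]
n 1 world d [ 1.5 -2.5 -9.2] rotvec deg [-0.4 -0.   0.1]
{"dx":-0.25,"dy":-0.07,"dz":0.92,"wx":-0.006,"wy":-0.001,"wz":0.002},
```

View pics/w10.png

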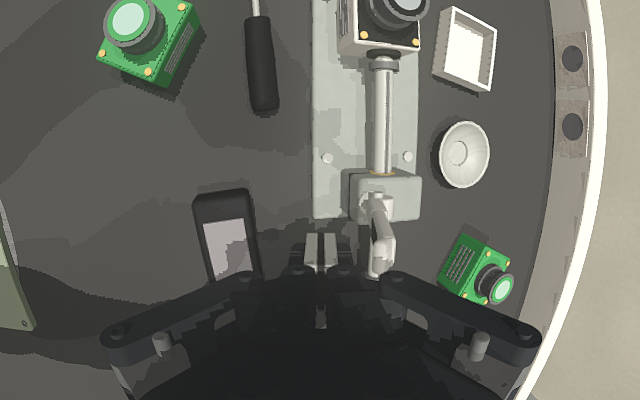

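View pics/s10c.png

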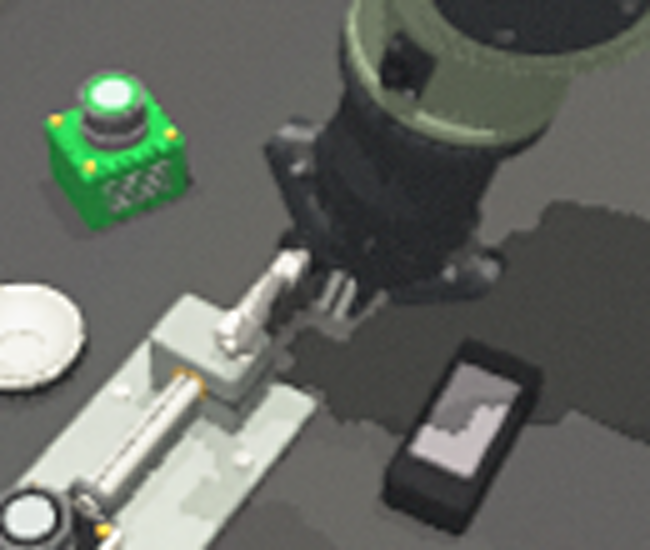

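Fingers are beside the lever's outer (-x) face: finger tips at (320,250), lever end at (380,270). I push +x gently, watching force.

>>> send_rows(targets=[{"dx":-0.2,"dy":1.0,"dz":0.25,"wx":0,"wy":0,"wz":0},{"dx":0,"dy":1.0,"dz":0.25,"wx":0,"wy":0,"wz":0}])

```text
time_s: 11.05
ee_pos: [499.0, 23.8, 154.3]
tcp_rot: [[0.017, 0.971, 0.237], [1.0, -0.018, 0.0], [0.004, 0.237, -0.971]]
contact_force: [0.4, -0.0, 0.1]
finger_gap: 0.001
```

>>> send_rows(targets=[{"dx":0,"dy":0.6,"dz":0.15,"wx":0,"wy":0,"wz":0},{"dx":0,"dy":0.6,"dz":0.15,"wx":0,"wy":0,"wz":0}])

```text
time_s: 11.25
ee_pos: [512.2, 22.7, 155.6]
tcp_rot: [[0.019, 0.971, 0.238], [1.0, -0.02, -0.0], [0.005, 0.238, -0.971]]
contact_force: [-2.4, 0.3, 1.0]
finger_gap: -0.001
```

>>> send_rows(targets=[{"dx":0,"dy":0.6,"dz":0.15,"wx":0,"wy":0,"wz":0},{"dx":0,"dy":0.6,"dz":0.15,"wx":0,"wy":0,"wz":0}])

```text
time_s: 11.45
ee_pos: [525.6, 22.3, 157.5]
tcp_rot: [[0.019, 0.971, 0.24], [1.0, -0.02, 0.0], [0.005, 0.24, -0.971]]
contact_force: [-6.0, 2.0, 16.8]
finger_gap: -0.001
```

```bash
python3 - <<'E'
from h import *
s=sensors.get_state(); print(s['joints'].round(0),s['ee_pos'],s['contact_force'])
f=grab('wrist','w11.png'); g=grab('side')
cv2.imwrite('pics/s11c.png',cv2.resize(g['img'][150:260,270:400,::-1],None,fx=5,fy=5,interpolation=cv2.INTER_CUBIC))
E
```

```text
[ -5.  39.  -4. 116.  19.  13. -27.] [525.59899456  22.32425398 157.46364052] [-6.02535237  2.04581641 16.82034297]
```

View pics/w11.png

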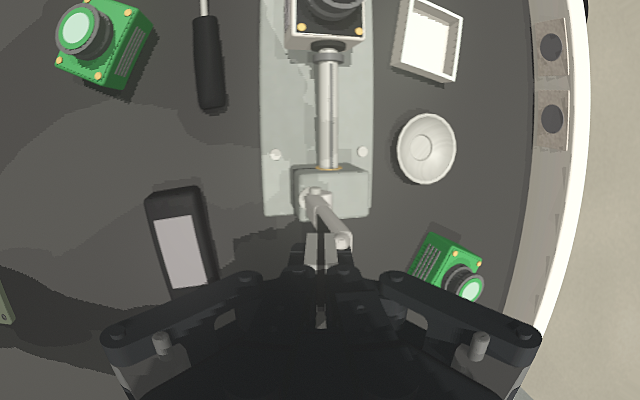

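View pics/s11c.png

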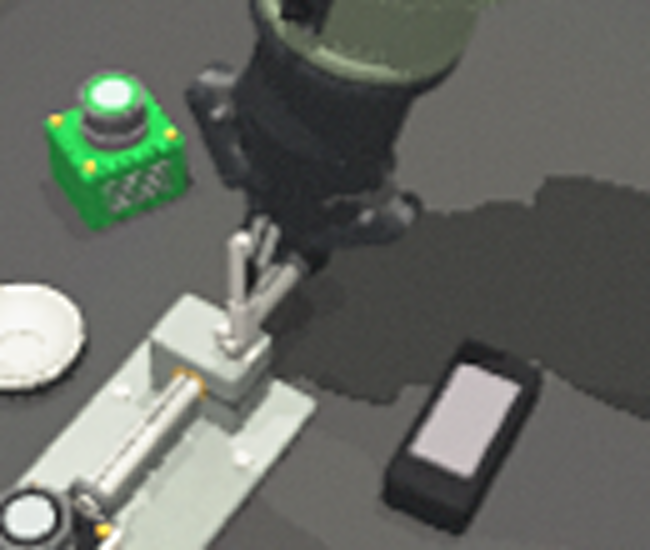

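The lever is now roughly upright at side crop (240,280), but Fz of +17 N suggests its end is pressing up under a step on the finger. I'll raise the tool a little.

>>> send_rows(targets=[{"dx":0,"dy":0,"dz":-0.5,"wx":0,"wy":0,"wz":0}])

```text
time_s: 11.65
ee_pos: [524.7, 22.2, 162.4]
tcp_rot: [[0.02, 0.971, 0.24], [1.0, -0.02, 0.0], [0.005, 0.24, -0.971]]
contact_force: [-2.2, -0.3, -0.3]
finger_gap: -0.001
```

>>> send_rows(targets=[{"dx":0,"dy":0,"dz":0,"wx":0,"wy":0,"wz":0}])

```text
time_s: 11.75
ee_pos: [524.6, 22.1, 163.0]
tcp_rot: [[0.02, 0.971, 0.24], [1.0, -0.021, 0.0], [0.005, 0.24, -0.971]]
contact_force: [-2.4, 0.4, 1.9]
finger_gap: -0.0
```

```bash
python3 - <<'E'
from h import *
s=sensors.get_state(); print(s['joints'].round(0),s['ee_pos'],s['contact_force'])
f=grab('wrist')
cv2.imwrite('pics/w12c.png',cv2.resize(f['img'][170:330,240:400,::-1],None,fx=4,fy=4,interpolation=cv2.INTER_CUBIC))
E
```

```text
[ -4.  38.  -4. 116.  19.  13. -27.] [524.63320701  22.10160988 163.03199361] [-2.3962783   0.43128471  1.86185761]
```

View pics/w12c.png

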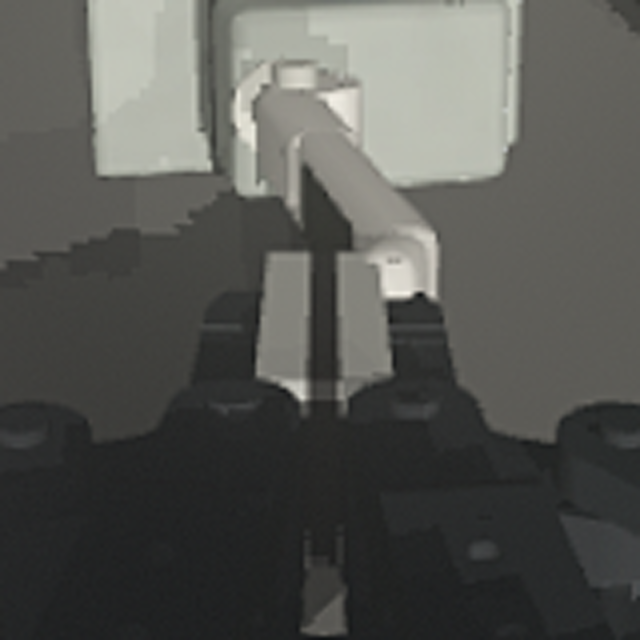

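The wrist crop shows the finger is stepped on its jaw-side just behind the pad (dark shoulder at (420,330)). The lever end catches it. I'll back off and turn the gripper 90° so the plain edges of the pads do the pushing.

>>> send_rows(targets=[{"dx":0,"dy":-1.5,"dz":-0.4,"wx":0,"wy":0,"wz":0},{"dx":0,"dy":-2,"dz":-0.5,"wx":0,"wy":0,"wz":0},{"dx":0,"dy":-1.5,"dz":-0.3,"wx":0,"wy":0,"wz":0},{"dx":0,"dy":0,"dz":0,"wx":0,"wy":0,"wz":0}])

```text
time_s: 12.2
ee_pos: [472.2, 22.9, 162.5]
tcp_rot: [[0.021, 0.97, 0.241], [1.0, -0.022, 0.001], [0.006, 0.241, -0.97]]
contact_force: [0.8, 0.7, 0.9]
finger_gap: -0.0
```

```bash
python3 - <<'E'
from h import *
s=sensors.get_state(); print(s['joints'].round(0),s['ee_pos'],s['contact_force'])
plan([475,25,165],Rdown(-91,14))
E
```

```text
[ -8.  36.   0. 126.  20.   5. -29.] [472.23731598  22.92285364 162.51499159] [0.84098182 0.71483583 0.88440661]
n 11 world d [2.8 2.1 2.5] rotvec deg [-0.1  0.  89.8]
{"dx":0.02,"dy":0.03,"dz":-0.02,"wx":-0.000,"wy":0.000,"wz":0.142},
{"dx":0.02,"dy":0.03,"dz":-0.02,"wx":-0.000,"wy":0.000,"wz":0.142},
{"dx":0.03,"dy":0.02,"dz":-0.02,"wx":-0.000,"wy":0.000,"wz":0.142},
{"dx":0.03,"dy":0.02,"dz":-0.02,"wx":-0.000,"wy":0.000,"wz":0.142},
{"dx":0.03,"dy":0.01,"dz":-0.02,"wx":-0.000,"wy":0.000,"wz":0.142},
{"dx":0.03,"dy":0.01,"dz":-0.02,"wx":-0.000,"wy":0.000,"wz":0.142},
{"dx":0.04,"dy":0.00,"dz":-0.02,"wx":-0.000,"wy":0.000,"wz":0.142},
{"dx":0.04,"dy":-0.00,"dz":-0.02,"wx":-0.000,"wy":0.000,"wz":0.142},
{"dx":0.03,"dy":-0.01,"dz":-0.02,"wx":-0.000,"wy":0.000,"wz":0.142},
{"dx":0.03,"dy":-0.01,"dz":-0.02,"wx":-0.000,"wy":0.000,"wz":0.142},
{"dx":0.03,"dy":-0.02,"dz":-0.02,"wx":-0.000,"wy":0.000,"wz":0.142},
```

>>> send_rows(targets=[{"dx":0,"dy":0,"dz":0,"wx":0,"wy":0,"wz":0.145},{"dx":0,"dy":0,"dz":0,"wx":0,"wy":0,"wz":0.145},{"dx":0,"dy":0,"dz":0,"wx":0,"wy":0,"wz":0.145},{"dx":0,"dy":0,"dz":0,"wx":0,"wy":0,"wz":0.145},{"dx":0,"dy":0,"dz":0,"wx":0,"wy":0,"wz":0.145},{"dx":0,"dy":0,"dz":0,"wx":0,"wy":0,"wz":0.145},{"dx":0,"dy":0,"dz":0,"wx":0,"wy":0,"wz":0.145},{"dx":0,"dy":0,"dz":0,"wx":0,"wy":0,"wz":0.145},{"dx":0,"dy":0,"dz":0,"wx":0,"wy":0,"wz":0.145},{"dx":0,"dy":0,"dz":0,"wx":0,"wy":0,"wz":0.145},{"dx":0,"dy":0,"dz":0,"wx":0,"wy":0,"wz":0.145},{"dx":0,"dy":0,"dz":0,"wx":0,"wy":0,"wz":0}])

```text
time_s: 13.4
ee_pos: [481.3, 24.6, 163.1]
tcp_rot: [[0.964, -0.095, 0.249], [-0.1, -0.995, 0.006], [0.247, -0.031, -0.969]]
contact_force: [0.1, -0.2, -0.4]
finger_gap: 0.002
```

```bash
python3 - <<'E'
from h import *
s=sensors.get_state(); print(s['joints'].round(0),s['ee_pos'],s['contact_force'])
plan([478,25,145],Rdown(-91,14))
f=grab('wrist','w13.png')
E
```

```text
[-12.  36.   7. 124. -27.   6. -76.] [481.34627408  24.5681381  163.13770219] [ 0.07269752 -0.15741163 -0.43162685]
n 1 world d [ -3.3   0.4 -18.1] rotvec deg [-0.4 -0.4 -4.7]
{"dx":-0.77,"dy":0.04,"dz":1.67,"wx":-0.006,"wy":-0.007,"wz":-0.082},
```

View pics/w13.png

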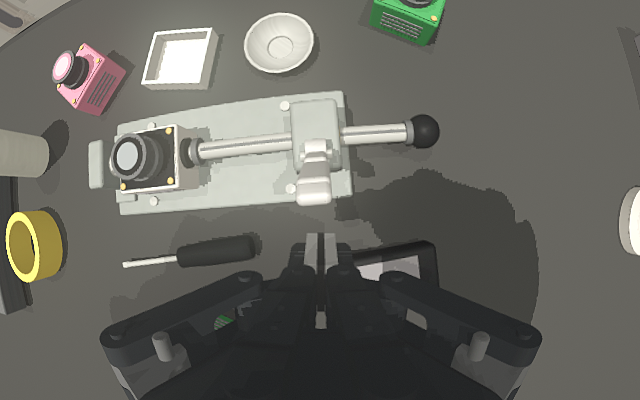

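Now the pads' plain edges face the lever at (315,190), which has sprung back open. I'll lower and correct yaw.

>>> send_rows(targets=[{"dx":-0.6,"dy":0,"dz":1.0,"wx":0,"wy":0,"wz":-0.08},{"dx":0,"dy":0,"dz":0.6,"wx":0,"wy":0,"wz":0},{"dx":0,"dy":0,"dz":0,"wx":0,"wy":0,"wz":0}])

```text
time_s: 13.75
ee_pos: [480.8, 25.6, 145.9]
tcp_rot: [[0.968, -0.001, 0.25], [-0.002, -1.0, 0.007], [0.25, -0.008, -0.968]]
contact_force: [-0.6, -0.6, 0.1]
finger_gap: -0.002
```

>>> send_rows(targets=[{"dx":1.0,"dy":0,"dz":0.25,"wx":0,"wy":0,"wz":0}])

```text
time_s: 13.85
ee_pos: [490.8, 25.4, 145.9]
tcp_rot: [[0.969, -0.001, 0.249], [-0.002, -1.0, 0.007], [0.249, -0.008, -0.969]]
contact_force: [0.5, -0.3, 0.4]
finger_gap: -0.002
```

>>> send_rows(targets=[{"dx":0.8,"dy":0,"dz":0.2,"wx":0,"wy":0,"wz":0}])

```text
time_s: 13.95
ee_pos: [499.8, 25.4, 146.2]
tcp_rot: [[0.968, -0.001, 0.249], [-0.002, -1.0, 0.008], [0.249, -0.008, -0.968]]
contact_force: [-0.6, -0.6, 1.0]
finger_gap: 0.001
```

>>> send_rows(targets=[{"dx":0.8,"dy":0,"dz":0.2,"wx":0,"wy":0,"wz":0}])

```text
time_s: 14.05
ee_pos: [508.5, 25.4, 146.5]
tcp_rot: [[0.969, -0.001, 0.249], [-0.002, -1.0, 0.008], [0.249, -0.008, -0.968]]
contact_force: [-1.9, -0.0, -0.1]
finger_gap: 0.004
```

>>> send_rows(targets=[{"dx":0.8,"dy":0,"dz":0.2,"wx":0,"wy":0,"wz":0}])

```text
time_s: 14.15
ee_pos: [517.1, 25.4, 146.6]
tcp_rot: [[0.969, -0.0, 0.248], [-0.002, -1.0, 0.008], [0.248, -0.008, -0.969]]
contact_force: [-3.6, -0.0, 1.6]
finger_gap: 0.004
```

>>> send_rows(targets=[{"dx":0.85,"dy":0,"dz":0.22,"wx":0,"wy":0,"wz":0}])

```text
time_s: 14.25
ee_pos: [526.1, 25.4, 146.6]
tcp_rot: [[0.969, -0.0, 0.248], [-0.002, -1.0, 0.008], [0.248, -0.008, -0.969]]
contact_force: [-5.5, 0.2, 4.0]
finger_gap: 0.003
```

>>> send_rows(targets=[{"dx":0.85,"dy":0,"dz":0.22,"wx":0,"wy":0,"wz":0}])

```text
time_s: 14.35
ee_pos: [535.1, 25.3, 146.7]
tcp_rot: [[0.969, -0.0, 0.247], [-0.002, -1.0, 0.008], [0.247, -0.008, -0.969]]
contact_force: [-7.0, -1.7, 1.8]
finger_gap: -0.002
```

>>> send_rows(targets=[{"dx":0.85,"dy":0,"dz":0.25,"wx":0,"wy":0,"wz":0}])

```text
time_s: 14.45
ee_pos: [543.6, 25.2, 146.0]
tcp_rot: [[0.97, -0.0, 0.244], [-0.002, -1.0, 0.008], [0.244, -0.008, -0.97]]
contact_force: [-8.2, -1.5, -2.9]
finger_gap: -0.003
```

```bash
python3 - <<'E'
from h import *
s=sensors.get_state(); print(s['joints'].round(0),s['ee_pos'],s['contact_force'])
f=grab('wrist','w14.png')
E
```

```text
[-12.  41.   9. 113. -24.  12. -73.] [543.6062383   25.21255804 146.02890308] [-8.24445134 -1.50938252 -2.8604899 ]
```

View pics/w14.png

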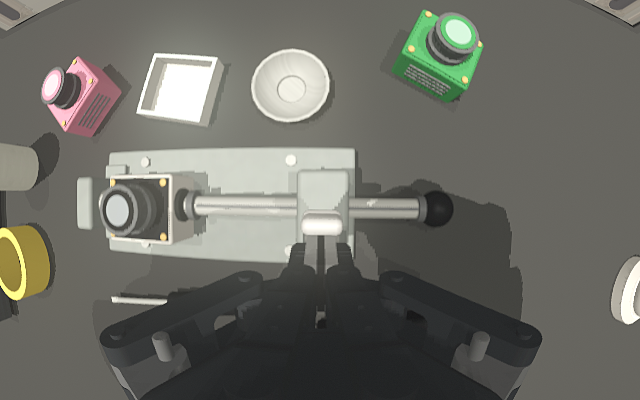

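>>> send_rows(targets=[{"dx":1.0,"dy":0,"dz":0.65,"wx":0,"wy":0,"wz":0}])

```text
time_s: 14.6
ee_pos: [555.4, 25.2, 142.3]
tcp_rot: [[0.97, -0.0, 0.243], [-0.002, -1.0, 0.008], [0.243, -0.008, -0.97]]
contact_force: [-7.5, -1.8, 5.1]
finger_gap: 0.003
```

>>> send_rows(targets=[{"dx":0.9,"dy":0,"dz":0.8,"wx":0,"wy":0,"wz":0}])

```text
time_s: 14.7
ee_pos: [566.5, 25.0, 137.1]
tcp_rot: [[0.97, -0.001, 0.243], [-0.003, -1.0, 0.007], [0.243, -0.008, -0.97]]
contact_force: [-7.4, -1.5, 10.4]
finger_gap: -0.004
```

>>> send_rows(targets=[{"dx":0.75,"dy":0,"dz":0.95,"wx":0,"wy":0,"wz":0}])

```text
time_s: 14.8
ee_pos: [576.5, 24.9, 130.0]
tcp_rot: [[0.97, -0.001, 0.244], [-0.003, -1.0, 0.007], [0.244, -0.008, -0.97]]
contact_force: [-8.9, -1.5, 8.2]
finger_gap: 0.002
```

>>> send_rows(targets=[{"dx":0.4,"dy":0,"dz":1.1,"wx":0,"wy":0,"wz":0}])

```text
time_s: 14.9
ee_pos: [584.5, 24.7, 120.9]
tcp_rot: [[0.969, -0.001, 0.246], [-0.003, -1.0, 0.007], [0.246, -0.007, -0.969]]
contact_force: [-0.3, -0.7, 11.1]
finger_gap: -0.001
```

>>> send_rows(targets=[{"dx":0.3,"dy":0,"dz":1.1,"wx":0,"wy":0,"wz":0}])

```text
time_s: 15.0
ee_pos: [591.1, 24.7, 111.3]
tcp_rot: [[0.969, -0.001, 0.247], [-0.003, -1.0, 0.007], [0.247, -0.007, -0.969]]
contact_force: [-3.1, -0.5, 1.9]
finger_gap: 0.001
```

```bash
python3 - <<'E'
from h import *
s=sensors.get_state(); print(s['joints'].round(0),s['ee_pos'],s['contact_force'])
f=grab('wrist','w15.png')
E
```

```text
[-11.  47.   9. 106. -24.  14. -73.] [591.12577649  24.65444602 111.26666677] [-3.14096938 -0.53663927  1.88795921]
```

View pics/w15.png

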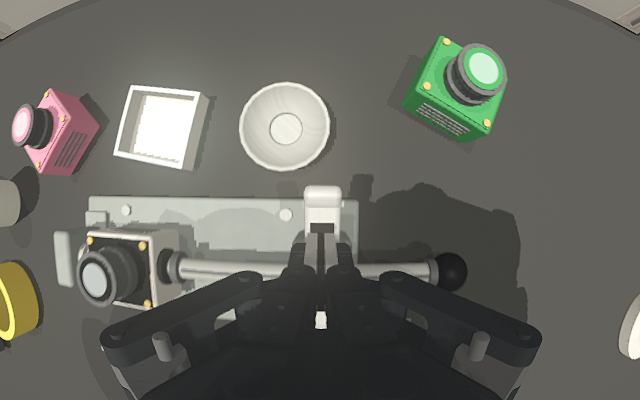

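>>> send_rows(targets=[{"dx":0.05,"dy":0,"dz":0.8,"wx":0,"wy":0,"wz":0}])

```text
time_s: 15.15
ee_pos: [594.2, 24.7, 102.4]
tcp_rot: [[0.969, -0.001, 0.247], [-0.003, -1.0, 0.007], [0.247, -0.007, -0.969]]
contact_force: [0.1, 0.1, -0.1]
finger_gap: -0.002
```

```bash
python3 - <<'E'
from h import *
s=sensors.get_state(); print(s['ee_pos'],s['contact_force'])
f=grab('side'); cv2.imwrite('pics/s16.png',cv2.resize(f['img'][130:270,250:410,::-1],None,fx=4,fy=4,interpolation=cv2.INTER_CUBIC))
E
```

```text
[594.1731103   24.74273722 102.42455857] [ 0.08257692  0.0594661  -0.10130936]
```

View pics/s16.png

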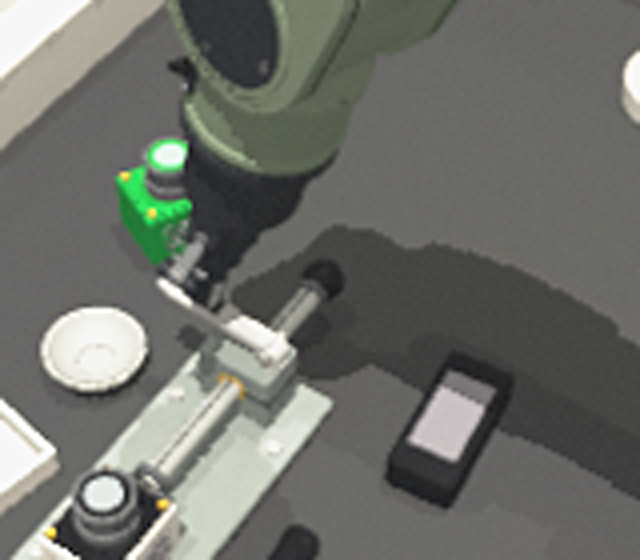

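Force dropped to zero and the lever bar lies flat over the head (side crop (160,285) to (270,340)): it snapped over by itself. I'll retreat up and away and check.

>>> send_rows(targets=[{"dx":0,"dy":0,"dz":-2,"wx":0,"wy":0,"wz":0},{"dx":0,"dy":0,"dz":-4,"wx":0,"wy":0,"wz":0},{"dx":0,"dy":0,"dz":-4,"wx":0,"wy":0,"wz":0},{"dx":-1,"dy":0,"dz":-4,"wx":0,"wy":0,"wz":0},{"dx":-2,"dy":2,"dz":-2,"wx":0,"wy":0,"wz":0},{"dx":-2,"dy":2,"dz":0,"wx":0,"wy":0,"wz":0},{"dx":0,"dy":0,"dz":0,"wx":0,"wy":0,"wz":0},{"dx":0,"dy":0,"dz":0,"wx":0,"wy":0,"wz":0}])

```text
time_s: 16.0
ee_pos: [502.3, -16.6, 249.0]
tcp_rot: [[0.969, 0.0, 0.246], [-0.001, -1.0, 0.008], [0.246, -0.008, -0.969]]
contact_force: [0.5, 1.1, -0.2]
finger_gap: -0.0
```

```bash
python3 - <<'E'
from h import *
s=sensors.get_state(); print(s['ee_pos'],s['contact_force'],s['qd'].round(1))
f=grab('side'); t=grab('top'); w=grab('wrist','w17.png')
cv2.imwrite('pics/s17.png',cv2.resize(f['img'][170:310,230:380,::-1],None,fx=4.2,fy=4.2,interpolation=cv2.INTER_CUBIC))
cv2.imwrite('pics/t17.png',cv2.resize(t['img'][130:280,190:390,::-1],None,fx=4,fy=4,interpolation=cv2.INTER_CUBIC))
E
```

```text
[502.25379651 -16.62759816 249.02043048] [ 0.46445899  1.1389752  -0.24560846] [ 1.2 -0.9  0.2  1.8 -0.1 -0.5  0.8]
```

View pics/s17.png

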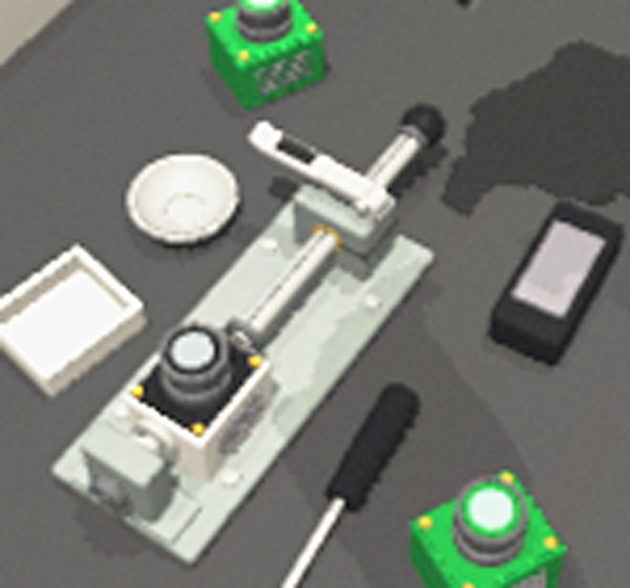

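View pics/w17.png

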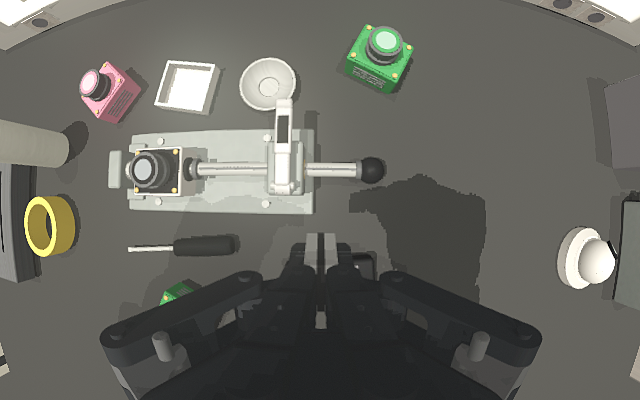

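View pics/t17.png

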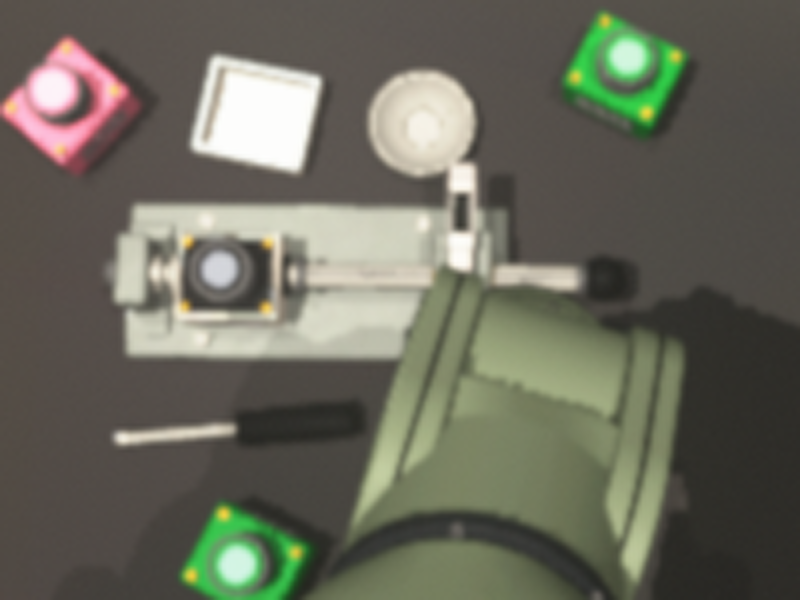

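The lever lies flat pointing +x (wrist (283,105)–(283,185)), the camera stands upright between pad and anvil, and the bystanders are in place. A quick numeric check of knob position and lever flatness before handing in.

```bash
python3 - <<'E'
from h import *
np.set_printoptions(precision=1,suppress=True)
w=grab('wrist'); g=grab('side'); t=grab('top')
print('knob wrist',onplane(w,372,169.5,45,True),'side',onplane(g,230+423/4.2,170+125/4.2,45),'top',onplane(t,190+606/4,130+278/4,45))
P=lev(90,87,7.5); print('lever end pred: wrist',proj(w,P,True),'side crop',(proj(g,P)-[230,170])*4.2,'top crop',(proj(t,P)-[190,130])*4)
P=lev(80,87,7.5); print('if 10deg short: wrist',proj(w,P,True),'side crop',(proj(g,P)-[230,170])*4.2)
print(sensors.get_state()['time_s'])
E
```

```text
knob wrist [559.3 -74.2  45. ] side [558.4 -74.6  45. ] top [557.9 -77.5  45. ]
lever end pred: wrist [284.5 103.7] side crop [261.6 133.4] top crop [458.9 170.9]
if 10deg short: wrist [282.6 102. ] side crop [263.6 120.3]
16.3
```

```bash
python3 - <<'E'
from h import *
print(order.finish_job())
E
```

```text
the job is handed in; nothing more can be done
None
```

I clamped the camera against the anvil, flipped the cam lever flat, let go, and handed the job in at about 16.3 s. No verdict was reported.

**What I did:**
- **Clamping:** I pinched the knob and slid the rod about 64 mm. The force then rose at about 3 N/mm against roughly 6.4 N of rod drag, so the camera was on the anvil. I pushed to a peak of about 9.8 N on the pad. It settled to an estimated 6.5–7 N as I eased off to let go.
- **Lever:** I pushed its outer face with the shut fingers, with about 13 N or less on the successful pass, until it snapped flat by itself. I then retreated clear of everything.

**Last checks:**
- **Lever:** it lies flat, and its end is within a few pixels of where a fully shut lever should appear in the wrist, side and top pictures.
- **Rod:** the knob reads y = -74 to -77 mm across the three views, against about -76 mm at release, so the rod has not slipped back beyond measuring error.
- **Camera and bystanders:** in the side and top pictures the camera stands upright between pad and anvil. The screwdriver, cover, screw dish and power brick look unmoved. I did not separately measure the tape, spray can and dome camera, which the arm stayed clear of.

**What went wrong or disagreed:**
- The first lever push caught its end under a shoulder on the finger, at about 18 N. I backed off, turned the gripper 90° and pushed again.
- My first guess at the holder's origin was about 17 mm off along y. I corrected it before touching the lever.
- The final pad force was worked out from the push forces, not measured after locking.

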